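# Lay out the polling officer's desk

## Task

Set up the polling desk, left and right being the robot's own: centre the black ink pad tin in the white square to the left of the keypad terminal and stand the hand stamp upright in the middle of the tin's top, lay the orange cartridge in the square to the right of the terminal, and the green cartridge in the square behind the fingerprint scanner (the side away from the robot). Lay each cartridge flat and label up, centred in its square and square with its edges. The square in front of the scanner is not used; leave the blue cartridge, the bottle and the tape roll where they are.

Things in the scene. Friction and masses are not known exactly. Their poses are not given: they have to be found in the camera images.
- terminal: White keypad terminal, 120 deep (x) x 90 wide (y) x 43 high, fixed amid a blue mat 130 x 280, 2 thick (one immovable body). Keys on the robot's side, display far. Two white outlined squares 80 x 80 on the mat: left centred at x 0, y +100, right at x 0, y -100 in this frame (mm). Origin: mat's underside centre, on the table; x away from robot, y to its left, z up; turned up to 0.15 rad.
- scanner: Black fingerprint scanner 60 x 60, 45 high, amber window on top, fixed amid a blue mat 260 (x) x 110 (y), 2 thick (one immovable body). Two white outlined squares 80 x 80 on the mat: behind it (far side) centred at x +82, y 0; in front at x -82, y 0 in this frame (mm). Origin: mat's underside centre, on the table; x away from robot, y to its left, z up; turned up to 0.15 rad.
- ink_tin: The ink pad tin: a black round flat tin, 60 mm in diameter and 24 mm high, with a steel band and a red disc on its flat top; loose, about 90 g, lying red side up. Origin: centre of its underside; z up.
- stamp: The hand stamp: a dark steel round foot 36 mm in diameter and 16 mm high, with an upright round light-wood handle 20 mm thick (24 mm in its top part, from 66 to 76 mm) rising from it to 80 mm above the underside; loose, about 70 g, standing upright. Origin: centre of the underside of its foot; z up along the handle.
- green_cartridge: Green plastic memory cartridge, a flat block 70 x 40 x 22 mm with a white paper label and a black strip on its top; loose, about 60 g, lying label up.  Origin: centre of its underside; x along the 70 mm length, y along the 40 mm width, z up.
- orange_cartridge: Orange plastic memory cartridge, a flat block 70 x 40 x 22 mm with a white paper label and a black strip on its top; loose, about 60 g, lying label up.  Origin: centre of its underside; x along the 70 mm length, y along the 40 mm width, z up.
- blue_cartridge: Blue plastic memory cartridge, a flat block 70 x 40 x 22 mm with a white paper label and a black strip on its top; loose, about 60 g, lying label up. Not needed: stays where it is. Origin: centre of its underside; x along the 70 mm length, y along the 40 mm width, z up.
- sanitiser: Bystander: a clear hand sanitiser bottle with a blue label and white cap, 56 mm in diameter and 105 mm high, loose, standing towards the far side of the table. Origin: centre of its underside.
- tape_roll: Bystander: an amber roll of tape lying flat, 70 mm outer diameter, 24 mm high, loose, towards the far side of the table. Origin: centre of its underside.
There are look-alikes about, which are no part of the job. Of the things that look like the stamp, take the one that is farthest from the robot's base at the start.

How it is judged:
By the outcome, as a careful person would: the job done as asked, in the order asked, and still so for the second after the job is handed in, with the robot touching nothing.
It also fails if it takes over 128 s, if anything falls off the work surface, if the arm or the gripper's body presses on something with over 40 N, if the wrist force passes 120 N, or if a joint passes its speed limit or range.

## Robot

A 6-joint arm with a two-finger parallel gripper is mounted at the origin on the work surface. World frame = base frame: x ahead of the robot, y to its left, z up, the work surface at z = 0. Lengths are in m, angles in rad, forces in N, time in s.
With the tool pointing down it reaches from about 0.35 to 0.975 m from the base axis. Payload 4.9 kg.
Tool frame: the origin (TCP) lies on the mounting face of the last link; the fingertips stand 173 mm ahead of it and the grasp point (between the pads) lies 155 mm ahead of it; z points along the fingers, y is the direction in which the jaws open and shut (so a half turn about z gives the same grasp; the last joint's range is limited). The gripper opens to 85 mm and grips with 20 to 120 N. Pads are 22 mm wide; open, the fingers measure 114 mm over their backs; the gripper's body (76 mm by 85 mm) begins 54 mm behind the grasp point. The pads swing forward as they close: fully open they stand 13 mm farther back than shut.
Start: joints at [-1.262, 0.053, 1.613, -0, 1.476, -0.119], TCP at [0.259, -0.569, 0.405] pointing down, gripper open.
Joint ranges: [-3.01, 3.01], [-1.01, 2.22], [0.06, 2.58], [-1.02, 4.17], [0.09, 2.62], [-3.14, 3.14]. Speed limits (rad/s): [2.57, 2.57, 3.14, 3.14, 3.14, 3.14].

## Interface

Orientations are given as a unit quaternion [w, x, y, z].
In Python, from plant import manip gives the robot as it stands.
- The arm moves only by the tool play_rows, never from a script. Its argument "increments" is a list of rows, each an object with "offset": the shift along the tool's x, y, z in mm, a list of three; "twist": the turn about the tool's z in rad; "grip": the opening, from 0 (shut) to 1 (fully open). In form: [{"offset": [dx, dy, dz], "twist": twist, "grip": grip}, ...]. A call has 1 to 5 rows; each row is the pose to reach, as a shift and turn from the pose commanded when the call began, along the tool's axes at that moment; what a row does not reach only later rows make up. A row lasts 1/12 s, in which the tool goes at most 41.7 mm and 7.16 degrees, less where a joint would pass 70% of its speed; a pose out of reach is approached as far as the arm can. A call with a gripper value outside its range is refused whole. The fingers move at their own pace and stop on an object; the grip force is fixed at half the most. Time passes only in rows, so rows that repeat a pose let the fingers close. It gives the time, the measured TCP pose, the force and the opening at its end, in the units of the state.
- manip.state(): the state, without advancing time (a new reading comes with each control period).
- manip.grab_frame(name): name is "side" or "top"; returns the picture (480x640x3 uint8, blue, green, red); there is no depth.
- manip.get_calibration(name): a dict with "fx", "fy", "cx", "cy" (pixels), "k1" (the pictures are not rectified: a ray, as slopes to the right and down, at radius r is drawn at 1 + k1 r^2 times it, then the intrinsics apply), "T" (4x4, takes a point from camera to world coordinates). Camera axes: x right, y down, z forward; pixel columns grow to the right and rows downward; lengths in m; the calibration is good to about 2 mm. A picture is of the moment at which its call begins. get_calibration takes no time and is no camera call.
- manip.job_done(): hands the job in, once; it reports no verdict.
Trained networks look in the newest picture that a camera, given by its name, has taken for a name from the list of things; names that differ only in an ending like _2 or _b are one class to them, and where a whole thing is asked for, a point or a joint stands for the part that bears it (a point fixed in the world has none). Each returns a list of dicts, best first, with "p" (0 to 1); they miss things now and then, are a little off and sometimes report something else, mostly with a low value. They report only what shows in the picture. A call takes as long as a camera call. They do not tell look-alikes from the thing itself.
- manip.boxes_of(query, camera): "xyz" ([x, y, z] in m, in the coordinates of the camera as it stood for that picture, good to about 4 mm: the middle of the surface that is visible of it).
- manip.tip_of(query, camera): "xyz" ([x, y, z] in m, in the coordinates of the camera as it stood for that picture, good to about 4 mm: a listed point, or the origin of a listed thing).
The state is a dict: "time": time; "joint_pos": joint angles; "joint_vel": joint speeds; "joint_efforts": joint torques, N m; "tool_pos": TCP position; "tool_rot": TCP orientation; "contact_force": force on the tool from outside, world axes, zero at the start; "ft_torque": the same for the moment, N m; "gripper_width": opening from 0.0 (shut) to 1.0 (fully open).
Only numpy, scipy, OpenCV 4.12 (cv2) and the standard library are available. Lean on these libraries where they do the work, as an engineer would, in place of code of your own. Each camera call takes 0.05 s, during which the arm holds its last target. There are 200 camera calls.

## Working session

There is one attempt and no reset: what is moved stays moved. The work goes in short steps, Python scripts to look and compute and a tool call to move; the robot and the scene stay as the last step left them, time stands still between calls to the robot, and variables do not carry over. Pictures are saved under pics/ and viewed, about 12 in all and at most 16, crops included, and the job is handed in when it is done.

Besides the shell and the picture viewer there is one more tool, called as name(argument=value, ...) on one line, values as JSON. play_rows: Moves the arm, as the interface text tells. Its arguments: {"type":"object","properties":{"increments":{"type":"array"}},"required":["increments"]}

```bash
mkdir -p pics; ls
cat > h.py <<'E'
import numpy as np, cv2, sys
from plant import manip
def px2w(name,u,v,z):
    c=manip.get_calibration(name); T=np.array(c["T"])
    K=np.array([[c["fx"],0,c["cx"]],[0,c["fy"],c["cy"]],[0,0,1.]])
    p=cv2.undistortPoints(np.array([[[u,v]]],float),K,np.array([c["k1"],0,0,0.]))[0,0]
    d=T[:3,:3]@[p[0],p[1],1]; o=T[:3,3]
    return o+d*(z-o[2])/d[2]
def w2px(name,P):
    c=manip.get_calibration(name); T=np.array(c["T"])
    K=np.array([[c["fx"],0,c["cx"]],[0,c["fy"],c["cy"]],[0,0,1.]])
    Ti=np.linalg.inv(T)
    return cv2.projectPoints(np.array(P,float).reshape(-1,3),cv2.Rodrigues(Ti[:3,:3])[0],Ti[:3,3],K,np.array([c["k1"],0,0,0.]))[0][:,0]
def nets(q,cam,f="tip"):
    T=np.array(manip.get_calibration(cam)["T"])
    r=(manip.tip_of if f=="tip" else manip.boxes_of)(q,cam)
    out=[]
    for d in r:
        w=T[:3,:3]@np.array(d["xyz"])+T[:3,3]; out.append((round(d["p"],2),w.round(4).tolist(),w2px(cam,w)[0].round().tolist()))
    return out
E
python3 - <<'E'
from h import *
for n in("top","side"):
    im=manip.grab_frame(n); cv2.imwrite(f"pics/{n}0.png",im)
    print(n,manip.get_calibration(n))
    for q in "terminal scanner ink_tin stamp green_cartridge orange_cartridge blue_cartridge sanitiser tape_roll".split(): print(q,nets(q,n))
print(manip.state())
E
```

```text
pics
top {'fx': 519.5444305360055, 'fy': 519.5444305360055, 'cx': 321.92103676656467, 'cy': 246.98992890357715, 'k1': 0.005467657358689268, 'T': array([[ 2.07968716e-02, -9.74171130e-01,  2.24851283e-01,
         2.84784389e-01],
       [-9.99777281e-01, -1.94566711e-02,  8.17479208e-03,
         2.46942756e-04],
       [-3.58878898e-03, -2.24971214e-01, -9.74358801e-01,
         1.33849989e+00],
       [ 0.00000000e+00,  0.00000000e+00,  0.00000000e+00,
         1.00000000e+00]])}
terminal [(0.56, [0.5752, 0.1761, -0.0031], [260.0, 253.0])]
scanner [(0.82, [0.5695, -0.1681, 0.0015], [390.0, 257.0])]
ink_tin [(0.93, [0.4383, -0.4018, -0.0001], [482.0, 309.0])]
stamp [(0.72, [0.3527, 0.0129, -0.0009], [319.0, 339.0]), (0.69, [0.3372, 0.0783, -0.0009], [293.0, 345.0]), (0.48, [0.4307, 0.0079, 0.0049], [322.0, 308.0])]
green_cartridge [(0.68, [0.4311, 0.3843, -0.003], [176.0, 306.0]), (0.16, [0.4369, -0.4023, 0.0018], [482.0, 310.0])]
orange_cartridge [(0.67, [0.429, 0.3897, -0.0009], [174.0, 306.0])]
blue_cartridge [(0.9, [0.5739, -0.4008, -0.0008], [479.0, 257.0])]
sanitiser [(0.62, [
[... 1272 characters left out ...]
os': array([-1.26202694e+00,  5.26901960e-02,  1.61293710e+00,  3.12686912e-05,
        1.47599429e+00, -1.18990387e-01]), 'joint_vel': array([ 4.71247389e-04,  9.45732612e-04, -3.92571799e-05,  2.77395044e-04,
       -1.54682949e-03, -2.07338071e-03]), 'joint_efforts': array([ 4.36526352e-04, -3.93693566e+01, -3.70475078e+01, -1.42155686e-04,
        5.11163216e-04, -1.65067132e-05]), 'tool_pos': array([ 0.25927131, -0.56865523,  0.40468747]), 'tool_rot': array([-1.58770217e-05,  9.77215069e-01,  2.12251522e-01,  1.41233535e-05]), 'contact_force': array([-0.0064827 , -0.06545988,  0.0838172 ]), 'ft_torque': array([-0.06152795,  0.00182513, -0.01901158]), 'gripper_width': 0.9980696386066089}
```

View pics/top0.png

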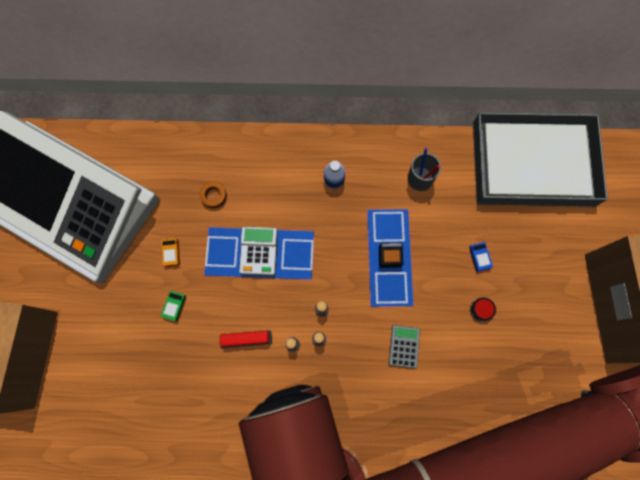

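View pics/side0.png

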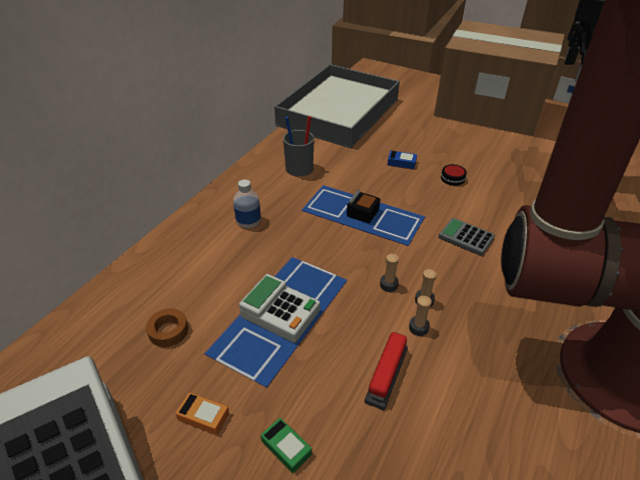

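The top view shows three stamp look-alikes at pixels (321,308), (292,343) and (319,338). Their distances from the base are about 0.431, 0.346 and 0.353 m, so I choose the one at (321,308). The tin is at (483,309), orange at (170,252), green at (173,306) and blue at (481,257). The red stapler, the calculator and the big terminal are distractors. Next is a close crop to check the choice and the colours.

Run:
```python
import cv2,numpy as np
t=cv2.imread("pics/top0.png");s=cv2.imread("pics/side0.png")
def c(im,u,v,r=32): return cv2.resize(im[max(v-r,0):v+r,u-r:u+r],(200,200),interpolation=cv2.INTER_CUBIC)
a=np.hstack([c(t,*p) for p in[(321,310),(483,309),(170,252),(173,306)]])
b=np.hstack([c(s,*p) for p in[(390,274),(454,175),(204,412),(287,444)]])
d=np.hstack([c(t,260,252,56),c(t,391,257,56),c(s,277,318,80),c(s,362,214,70)])
cv2.imwrite("pics/crops0.png",np.vstack([a,b,d]))
```

```text
(no output)
```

View pics/crops0.png

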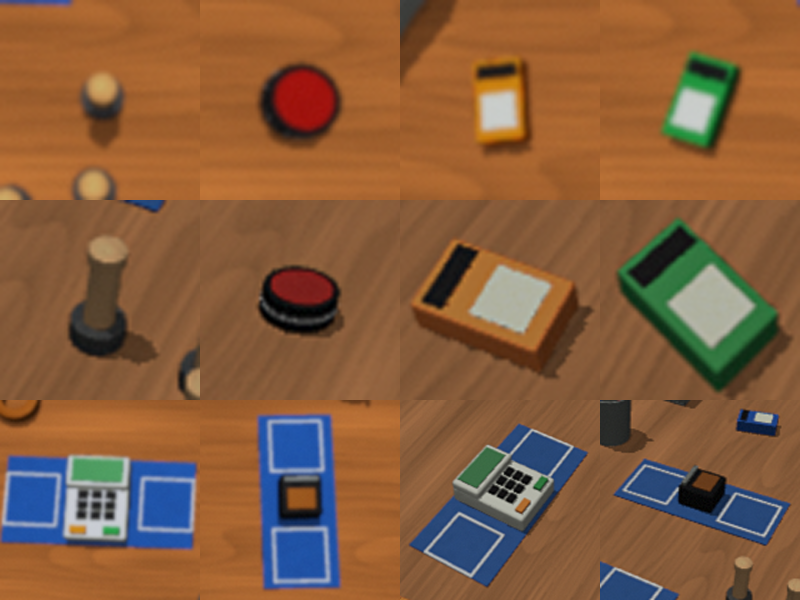

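```bash
cat >> h.py <<'E'
from scipy.optimize import minimize
U=6
def box(L,W,z0,z1): return np.array([[a*L/2,b*W/2,z] for a in(-1,1) for b in(-1,1) for z in(z0,z1)])
def disc(r,z): a=np.linspace(0,2*np.pi,48,endpoint=False); return np.c_[r*np.cos(a),r*np.sin(a),0*a+z]
MOD={"cart":box(.07,.04,0,.022),"tmat":box(.13,.28,.002,.002),"smat":box(.26,.11,.002,.002),
 "tin":np.vstack([disc(.03,0),disc(.03,.024)]),"knob":np.vstack([disc(.012,.066),disc(.012,.08)])}
def place(m,p):
    c,s=np.cos(p[2]),np.sin(p[2]); return m@np.array([[c,s,0],[-s,c,0],[0,0,1]])+[p[0],p[1],p[3] if len(p)>3 else 0]
def feat(b,kind):
    b=b.astype(np.float32); B,G,R=b[...,0],b[...,1],b[...,2]
    return {"green":G-R,"orange":R-B,"blue":B-R,"red":R-G}[kind]
def maskhull(im,kind,cam,p,m,pad=8):
    q=w2px(cam,place(m,p)); x0,y0=np.maximum(np.floor(q.min(0)-pad),0).astype(int); x1,y1=np.ceil(q.max(0)+pad).astype(int)
    x1=min(x1,im.shape[1]);y1=min(y1,im.shape[0])
    f=cv2.resize(feat(im[y0:y1,x0:x1],kind),None,fx=U,fy=U,interpolation=cv2.INTER_CUBIC)
    f=np.clip(f-np.percentile(f,1),0,None); f8=np.clip(f*255/f.max(),0,255).astype(np.uint8)
    t,mk=cv2.threshold(f8,0,255,cv2.THRESH_OTSU)
    n,l,st,_=cv2.connectedComponentsWithStats(mk)
    big=st[1:,4].max(); mk=(np.isin(l,[i for i in range(1,n) if st[i,4]>.25*big])*255).astype(np.uint8)
    h=cv2.convexHull(np.vstack(cv2.findContours(mk,cv2.RETR_EXTERNAL,cv2.CHAIN_APPROX_NONE)[0]))[:,0].astype(float)
    return ((h+.5)/U-.5+[x0,y0]).astype(np.float32)
def fit(ims,kind,model,p0,cams=("top","side"),z=0,yaw=True):
    m=MOD[model]; hs={c:maskhull(ims[c],kind,c,list(p0)+[z],m) for c in cams}
    def cost(d,cs):
        p=[p0[0]+d[0]*.01,p0[1]+d[1]*.01,p0[2]+(d[2]*.1 if yaw else 0),z]; e=0
        for c in cs:
            q=cv2.convexHull(w2px(c,place(m,p)).astype(np.float32))
            i=cv2.intersectConvexConvex(q,hs[c])[0]; e+=1-i/(cv2.contourArea(q)+cv2.contourArea(hs[c])-i)
        return e
    out={}
    for cs in [cams]+([[c] for c in cams] if len(cams)>1 else []):
        best=min((minimize(cost,s,args=(cs,),method="Nelder-Mead",options=dict(initial_simplex=np.array(s)+np.vstack([[0,0,0],np.eye(3)*.6]),xatol=1e-3,fatol=1e-5)) for s in([0,0,0],[0,0,1.],[0,0,-1.])),key=lambda r:r.fun)
        d=best.x; out["+".join(cs)]=[round(p0[0]+d[0]*.01,4),round(p0[1]+d[1]*.01,4),round(p0[2]+d[2]*.1*yaw,3),round(best.fun/len(cs),3)]
    return out
E
python3 - <<'E'
from h import *
I={c:cv2.imread(f"pics/{c}0.png") for c in("top","side")}
print("T",fit(I,"blue","tmat",[.575,.175,0.03]))
print("S",fit(I,"blue","smat",[.571,-.166,0.0]))
print("g",fit(I,"green","cart",[.431,.388,-.2]))
print("o",fit(I,"orange","cart",[.571,.404,0]))
print("red",fit(I,"red","tin",[.437,-.401,0],yaw=False))
# red disc centroid at z=.024
for c in I:
    h=maskhull(I[c],"red",c,[.437,-.401,0],MOD["tin"]); M=cv2.moments(h); print(c,"tin",px2w(c,M["m10"]/M["m00"],M["m01"]/M["m00"],.024), [np.ptp(h,axis=0)])
# stamp handle top: bright blob
h=maskhull(I["top"],"orange","top",[.431,.009,0],MOD["knob"],4);M=cv2.moments(h);print("stamp",px2w("top",M["m10"]/M["m00"],M["m01"]/M["m00"],.08),np.ptp(h,axis=0))
E
```

```text
T {'top+side': [np.float64(0.5754), np.float64(0.177), np.float64(-0.018), np.float64(0.059)], 'top': [np.float64(0.5739), np.float64(0.1766), np.float64(-0.016), np.float64(0.031)], 'side': [np.float64(0.5754), np.float64(0.177), np.float64(-0.018), np.float64(0.087)]}
S {'top+side': [np.float64(0.572), np.float64(-0.1666), np.float64(0.034), np.float64(0.062)], 'top': [np.float64(0.571), np.float64(-0.1665), np.float64(0.035), np.float64(0.015)], 'side': [np.float64(0.5725), np.float64(-0.1667), np.float64(0.033), np.float64(0.105)]}Traceback (most recent call last):
  File "<stdin>", line 5, in <module>
  File "h.py", line 52, in fit
    best=min((minimize(cost,s,args=(cs,),method="Nelder-Mead",options=dict(initial_simplex=np.array(s)+np.vstack([[0,0,0],np.eye(3)*.6]),xatol=1e-3,fatol=1e-5)) for s in([0,0,0],[0,0,1.],[0,0,-1.])),key=lambda r:r.fun)
  File "h.py", line 52, in <genexpr>
    best=min((minimize(cost,s,args=(cs,),method="Nelder-Mead",options=dict(initial_simplex=np.array(s)+np.vstack([[0,0,0],np.eye(3)*.6]),xatol=1e-3,fatol=1e-5)) for s in([0,0,0],[0,0,1.],[0,0,-1.])),key=lambda r:r.fun)
              ~~~~~~~~^^^^^^^^^^^^^^^^^^^^^^^^^^^^^^^^^^^^^^^^^^^^^^^^^^^^^^^^^^^^^^^^^^^^^^^^^^^^^^^^^^^^^^^^^^^^^^^^^^^^^^^^^^^^^^^^^^^^^^^^^^^^^^^^^^^^^^^^^^
    res = _minimize_neldermead(fun, x0, args, callback, bounds=bounds,
                               **options)
    fsim[j] = func(sim[j])
              ~~~~^^^^^^^^
    fx = function(np.copy(x), *(wrapper_args + args))
  File "h.py", line 47, in cost
    q=cv2.convexHull(w2px(c,place(m,p)).astype(np.float32))
                     ~~~~^^^^^^^^^^^^^^
  File "h.py", line 10, in w2px
    c=manip.get_calibration(name); T=np.array(c["T"])
ValueError: time passes only in moves, steps and waits
```

```bash
sed -i 's/manip.get_calibration(\(name\|cam\))/cal(\1)/' h.py; sed -i '2a import functools\n@functools.cache\ndef cal(n): return manip.get_calibration(n)' h.py
sed -i 's/round(p0\[0\]+d\[0\]\*.01,4)/round(float(p0[0]+d[0]*.01),4)/' h.py
cat > m.py <<'E'
from h import *
np.set_printoptions(legacy="1.25",precision=4,suppress=True)
I={c:cv2.imread(f"pics/{c}0.png") for c in("top","side")}
print("T",fit(I,"blue","tmat",[.575,.175,-0.02]))
print("S",fit(I,"blue","smat",[.571,-.166,0.035]))
print("g",fit(I,"green","cart",[.431,.388,-.4]))
print("o",fit(I,"orange","cart",[.571,.404,0]))
for c in I:
    h=maskhull(I[c],"red",c,[.437,-.401,0],MOD["tin"]); M=cv2.moments(h); print(c,"tin",px2w(c,M["m10"]/M["m00"],M["m01"]/M["m00"],.024), [np.ptp(h,axis=0)])
h=maskhull(I["top"],"orange","top",[.431,.009,0],MOD["knob"],4);M=cv2.moments(h);print("stamp",px2w("top",M["m10"]/M["m00"],M["m01"]/M["m00"],.08),np.ptp(h,axis=0))
def ov(c,L,name):
    im=cv2.resize(I[c],None,fx=3,fy=3,interpolation=cv2.INTER_CUBIC)
    for mod,p in L:
        q=cv2.convexHull(((w2px(c,place(mod if not isinstance(mod,str) else MOD[mod],p))+.5)*3-.5).astype(np.float32)).round().astype(np.int32)
        cv2.polylines(im,[q],True,(255,0,255),1)
    return im
E
python3 m.py
```

```text
T {'top+side': [0.5754, 0.177, -0.018, 0.06], 'top': [0.5739, 0.1766, -0.016, 0.031], 'side': [0.5754, 0.177, -0.018, 0.087]}
S {'top+side': [0.572, -0.1666, 0.034, 0.062], 'top': [0.571, -0.1665, 0.035, 0.015], 'side': [0.5725, -0.1667, 0.033, 0.105]}
g {'top+side': [0.4305, 0.3888, -0.279, 0.06], 'top': [0.4297, 0.3894, -0.251, 0.045], 'side': [0.4317, 0.3877, -0.3, 0.063]}
o {'top+side': [0.5543, 0.4212, 0.36, 0.681], 'top': [0.5495, 0.4264, 0.02, 0.698], 'side': [0.5653, 0.4316, 0.502, 0.652]}
top tin [ 0.4371 -0.4011  0.024 ] [array([18.1667, 18.5   ], dtype=float32)]
side tin [ 0.439  -0.4032  0.024 ] [array([19.3333, 10.5   ], dtype=float32)]
stamp [0.4309 0.01   0.08  ] [18.8333 18.8333]
```

```bash
cat > m2.py <<'E'
from m import *
for c,pts in {"top":[(170,243),(178,252),(170,262),(155,270),(190,240),(170,235),(169,256),(321,306),(335,306)],"side":[(200,398),(195,418),(222,412),(180,412),(170,430),(230,440),(392,258),(392,270)]}.items():
    for u,v in pts: b=I[c][v,u]; print(c,u,v,b,cv2.cvtColor(b[None,None],cv2.COLOR_BGR2HSV)[0,0])
a=ov("top",[("tmat",[.5754,.177,-.018]),("smat",[.572,-.1666,.034]),("cart",[.4305,.3888,-.279]),("cart",[.571,.404,0]),("tin",[.438,-.402,0]),("knob",[.431,.009,0])],0)
b=ov("side",[("tmat",[.5754,.177,-.018]),("smat",[.572,-.1666,.034]),("cart",[.4305,.3888,-.279]),("cart",[.571,.404,0]),("tin",[.438,-.402,0]),("knob",[.431,.009,0])],0)
def cr(im,u,v,w,h): return im[int(v*3-h/2):int(v*3+h/2),int(u*3-w/2):int(u*3+w/2)]
cv2.imwrite("pics/ov1.png",np.vstack([np.hstack([cr(a,260,252,360,200),cr(a,391,257,180,300)[50:250],cr(a,171,280,130,200),cr(a,483,309,130,200)]),np.hstack([cr(b,277,318,450,400),cr(b,362,214,350,400)])]))
E
python3 m2.py|grep -v "^[TSgo] "
```

```text
top tin [ 0.4371 -0.4011  0.024 ] [array([18.1667, 18.5   ], dtype=float32)]
side tin [ 0.439  -0.4032  0.024 ] [array([19.3333, 10.5   ], dtype=float32)]
stamp [0.4309 0.01   0.08  ] [18.8333 18.8333]
top 170 243 [24 33 44] [ 14 116  44]
top 178 252 [ 14  52 102] [ 13 220 102]
top 170 262 [ 38 135 201] [ 18 207 201]
top 155 270 [ 47  97 164] [ 13 182 164]
top 190 240 [ 47  99 166] [ 13 183 166]
top 170 235 [ 41  91 153] [ 13 187 153]
top 169 256 [203 205 201] [ 75   5 205]
top 321 306 [101 168 202] [ 20 128 202]
top 335 306 [ 50 104 173] [ 13 181 173]
side 200 398 [ 50 111 172] [ 15 181 172]
side 195 418 [ 49 111 172] [ 15 182 172]
side 222 412 [ 50 111 173] [ 15 181 173]
side 180 412 [21 24 29] [11 70 29]
side 170 430 [ 57  91 135] [ 13 147 135]
side 230 440 [ 54  87 129] [ 13 148 129]
side 392 258 [104 150 177] [ 19 105 177]
side 392 270 [44 66 84] [ 17 121  84]
```

View pics/ov1.png

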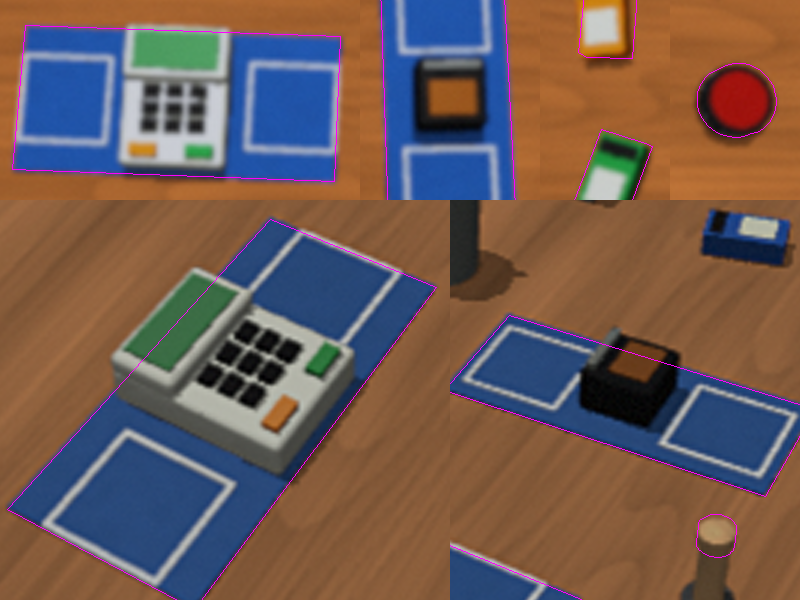

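```bash
python3 - <<'E'
import re
s=open('h.py').read()
s=s.replace('    b=b.astype(np.float32); B','    if kind=="sat": return (cv2.GaussianBlur(cv2.cvtColor(b,cv2.COLOR_BGR2HSV)[...,1],(0,0),.5).clip(130,None)).astype(np.float32)\n    if kind=="lite": return cv2.min(b[...,0],80).astype(np.float32)+b[...,0]\n    b=b.astype(np.float32); B',1)
open('h.py','w').write(s)
s=open('m.py').read().replace('"orange","cart",[.571,.404,0]','"sat","cart",[.571,.404,0]').replace('"orange","top",[.431','"lite","top",[.431')
open('m.py','w').write(s)
s=open('m2.py').read(); i=s.index('a=ov'); open('m2.py','w').write('''from m import *
L=fit(I,"sat","cart",[.571,.404,0]); p=L["top+side"][:3]; 
a=ov("top",[("cart",p),("cart",[.4305,.3888,-.279]),("tin",[.438,-.402,0]),("knob",[.431,.009,0])],0);b=ov("side",[("cart",p),("cart",[.4305,.3888,-.279]),("tin",[.438,-.402,0]),("knob",[.431,.009,0])],0)
def cr(im,u,v,w,h): return im[int(v*3-h/2):int(v*3+h/2),int(u*3-w/2):int(u*3+w/2)]
r=[cv2.resize(np.hstack([cr(i,u,v,130,130) for u,v in k]),(800,200)) for i,k in((a,[(170,252),(173,306),(483,309),(321,307)]),(b,[(205,412),(288,446),(454,175),(390,270)]))]
cv2.imwrite("pics/ov2.png",np.vstack(r))
''')
E
python3 m2.py
```

```text
T {'top+side': [0.5754, 0.177, -0.018, 0.06], 'top': [0.5739, 0.1766, -0.016, 0.031], 'side': [0.5754, 0.177, -0.018, 0.087]}
S {'top+side': [0.572, -0.1666, 0.034, 0.062], 'top': [0.571, -0.1665, 0.035, 0.015], 'side': [0.5725, -0.1667, 0.033, 0.105]}
g {'top+side': [0.4305, 0.3888, -0.279, 0.06], 'top': [0.4297, 0.3894, -0.251, 0.045], 'side': [0.4317, 0.3877, -0.3, 0.063]}
o {'top+side': [0.5708, 0.4077, 0.124, 0.363], 'top': [0.5495, 0.4264, 0.02, 0.698], 'side': [0.5707, 0.4077, 0.126, 0.024]}
top tin [ 0.4371 -0.4011  0.024 ] [array([18.1667, 18.5   ], dtype=float32)]
side tin [ 0.439  -0.4032  0.024 ] [array([19.3333, 10.5   ], dtype=float32)]
stamp [0.4288 0.0102 0.08  ] [11.5     9.8333]
```

View pics/ov2.png

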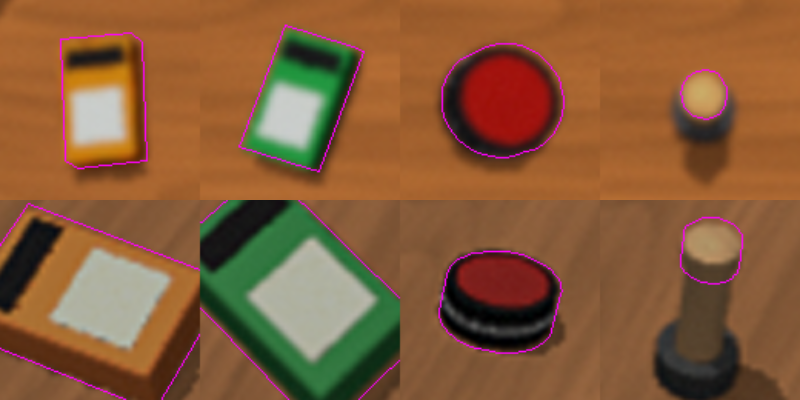

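The overlays fit and the two cameras agree within about 2 mm. The tin is at (.438,-.402), the chosen stamp at (.4305,.009), orange at (.5705,.407, yaw about .11) and green at (.4305,.389, yaw -.28). The targets are left (.5768,.277), right (.5732,.077) and behind the scanner (.6537,-.1638).

```bash
cat > go.py <<'E'
import sys,numpy as np
from plant import manip
s=manip.state(); q=s["tool_rot"]; p=np.array(s["tool_pos"])*1000
phi=2*np.arctan2(q[2],q[1])
x,y,z,f=map(float,sys.argv[1:5])
d=np.array([x,y,z])*1000-p; w=lambda a:(a+np.pi)%(2*np.pi)-np.pi
print("t",round(s["time"],2),"pos",p.round(1),"phi",round(w(phi),3),"F",s["contact_force"].round(1),"g",round(s["gripper_width"],3))
print("offset",[round(float(v),1) for v in(d[0]*np.cos(phi)+d[1]*np.sin(phi),d[0]*np.sin(phi)-d[1]*np.cos(phi),-d[2])],"twist",round(w(-(f-phi)),3))
E
python3 go.py .438 -.402 .28 .428
```

```text
t 1.0 pos [ 259.3 -568.7  404.7] phi 0.428 F [-0.  -0.1  0.1] g 0.998
offset [231.8, -77.5, 124.7] twist -0.0
```

play_rows(increments=[{"offset": [33, -11, 18], "twist": 0, "grip": 1}, {"offset": [66, -22, 36], "twist": 0, "grip": 1}, {"offset": [99, -33, 53], "twist": 0, "grip": 1}, {"offset": [132, -44, 71], "twist": 0, "grip": 1}, {"offset": [165, -55, 89], "twist": 0, "grip": 1}])

```text
time: 1.42
tool_pos: [0.3875, -0.449, 0.3152]
tool_rot: [0.0, 0.977, 0.212, 0.0]
contact_force: [-0.3, -1.1, -0.8]
gripper_width: 1.001
```

play_rows(increments=[{"offset": [33, -11, 18], "twist": 0, "grip": 1}, {"offset": [66.8, -22.5, 35.7], "twist": 0, "grip": 1}, {"offset": [66.8, -22.5, 35.7], "twist": 0, "grip": 1}, {"offset": [66.8, -22.5, 35.7], "twist": 0, "grip": 1}])

```text
time: 1.75
tool_pos: [0.4388, -0.4003, 0.2783]
tool_rot: [-0.001, 0.977, 0.214, -0.001]
contact_force: [0.3, -0.5, 0.3]
gripper_width: 0.999
```

```bash
python3 go.py .438 -.402 .172 .428; python3 -c "
from h import *
for n in('top','side'): im=manip.grab_frame(n); cv2.imwrite(f'pics/{n}1.png',im)
cv2.imwrite('pics/c1.png',np.hstack([cv2.resize(cv2.imread(f'pics/{n}1.png')[v-75:v+75,u-75:u+75],(400,400)) for n,u,v in(('top',484,300),('side',454,165))]))"
```

```text
t 1.75 pos [ 438.8 -400.3  278.3] phi 0.431 F [ 0.3 -0.5  0.3] g 0.999
offset [-1.5, 1.2, 106.3] twist 0.003
```

View pics/c1.png

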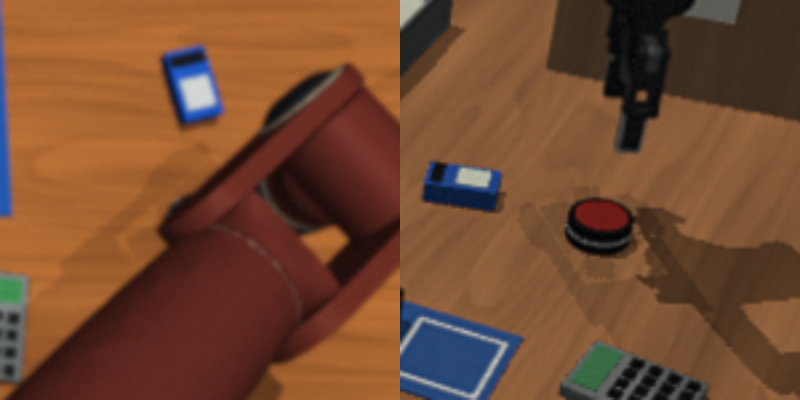

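play_rows(increments=[{"offset": [0, 0, 30], "twist": 0, "grip": 1}, {"offset": [0, 0, 60], "twist": 0, "grip": 1}, {"offset": [0, 0, 85], "twist": 0, "grip": 1}, {"offset": [0, 0, 100], "twist": 0, "grip": 1}, {"offset": [0, 0, 108], "twist": 0, "grip": 1}])

```text
time: 2.27
tool_pos: [0.4366, -0.4028, 0.1703]
tool_rot: [-0.001, 0.977, 0.211, -0.001]
contact_force: [-0.3, 0.3, -0.1]
gripper_width: 1.003
```

play_rows(increments=[{"offset": [0, 0, 0], "twist": 0, "grip": 1}, {"offset": [0, 0, 0], "twist": 0, "grip": 0.8}, {"offset": [0, 0, 0], "twist": 0, "grip": 0.6}, {"offset": [0, 0, 0], "twist": 0, "grip": 0.4}, {"offset": [0, 0, 0], "twist": 0, "grip": 0.4}])

```text
time: 2.68
tool_pos: [0.4389, -0.4032, 0.1747]
tool_rot: [0.002, 0.977, 0.212, 0.001]
contact_force: [0.4, -0.9, 5.1]
gripper_width: 0.678
```

play_rows(increments=[{"offset": [0, 0, 0], "twist": 0, "grip": 0.3}, {"offset": [0, 0, 0], "twist": 0, "grip": 0.3}, {"offset": [0, 0, 0], "twist": 0, "grip": 0.3}])

```text
time: 2.93
tool_pos: [0.4389, -0.4032, 0.1747]
tool_rot: [0.002, 0.977, 0.212, 0.001]
contact_force: [-0.8, -0.7, 7.5]
gripper_width: 0.683
```

play_rows(increments=[{"offset": [0, 0, -10], "twist": 0, "grip": 0.3}, {"offset": [0, 0, -35], "twist": 0, "grip": 0.3}, {"offset": [0, 0, -70], "twist": 0, "grip": 0.3}, {"offset": [0, 0, -105], "twist": 0, "grip": 0.3}, {"offset": [0, 0, -128], "twist": 0, "grip": 0.3}])

```text
time: 3.35
tool_pos: [0.4384, -0.4021, 0.3042]
tool_rot: [0.002, 0.977, 0.212, 0.001]
contact_force: [0.9, -1.1, 0.0]
gripper_width: 0.68
```

play_rows(increments=[{"offset": [0, 0, 0], "twist": 0, "grip": 0.3}, {"offset": [0, 0, 0], "twist": 0, "grip": 0.3}])

```text
time: 3.52
tool_pos: [0.4384, -0.4022, 0.3026]
tool_rot: [0.002, 0.977, 0.212, 0.001]
contact_force: [-0.5, -0.1, -1.3]
gripper_width: 0.681
```

```bash
python3 go.py .5768 .277 .28 1.553; python3 -c "
from h import *
im=manip.grab_frame('side'); cv2.imwrite('pics/c2.png',cv2.resize(im[50:200,374:574],(800,600)))"
```

```text
t 3.52 pos [ 438.4 -402.2  302.6] phi 0.428 F [-0.5 -0.1 -1.3] g 0.681
offset [407.8, -560.5, 22.6] twist -1.125
```

View pics/c2.png

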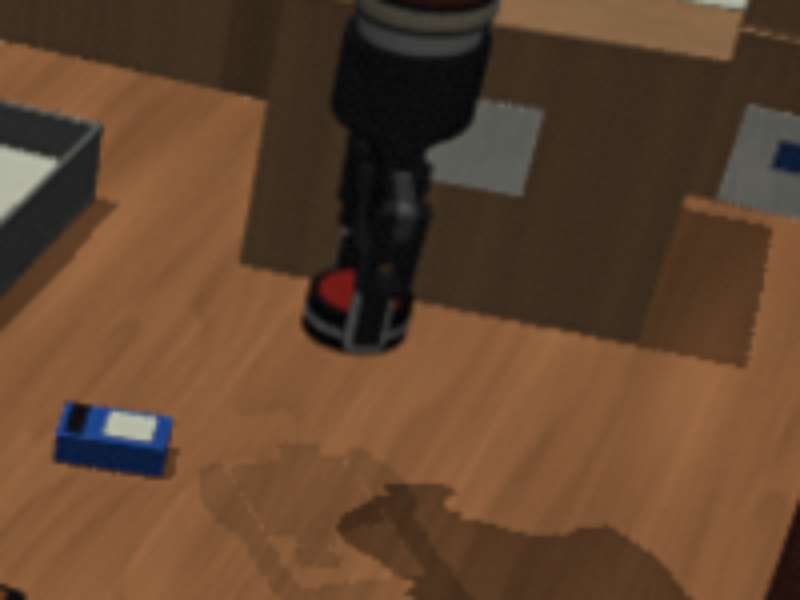

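play_rows(increments=[{"offset": [15, -20.6, 0], "twist": 0, "grip": 0.3}, {"offset": [37, -50.9, 0], "twist": 0, "grip": 0.3}, {"offset": [59, -81.1, 0], "twist": 0, "grip": 0.3}, {"offset": [81, -111.3, 0], "twist": 0, "grip": 0.3}, {"offset": [103, -141.6, 0], "twist": 0, "grip": 0.3}])

```text
time: 3.98
tool_pos: [0.4722, -0.2283, 0.2972]
tool_rot: [-0.002, 0.977, 0.212, -0.002]
contact_force: [0.1, 1.5, -0.4]
gripper_width: 0.679
```

play_rows(increments=[{"offset": [22, -30.2, 0], "twist": 0, "grip": 0.3}, {"offset": [44, -60.5, 0], "twist": 0, "grip": 0.3}, {"offset": [66, -90.7, 0], "twist": 0, "grip": 0.3}, {"offset": [88, -121, 0], "twist": 0, "grip": 0.3}, {"offset": [110, -151.2, 0], "twist": 0, "grip": 0.3}])

```text
time: 4.4
tool_pos: [0.5094, -0.0451, 0.2974]
tool_rot: [-0.001, 0.977, 0.212, -0.002]
contact_force: [1.3, -0.3, -0.1]
gripper_width: 0.683
```

play_rows(increments=[{"offset": [22, -30.2, 0], "twist": 0, "grip": 0.3}, {"offset": [44, -60.5, 0], "twist": 0, "grip": 0.3}, {"offset": [66, -90.7, 0], "twist": 0, "grip": 0.3}, {"offset": [88, -121, 0], "twist": 0, "grip": 0.3}, {"offset": [110, -151.2, 0], "twist": 0, "grip": 0.3}])

```text
time: 4.82
tool_pos: [0.5467, 0.1379, 0.2973]
tool_rot: [-0.0, 0.977, 0.212, -0.002]
contact_force: [-0.3, -1.6, -0.8]
gripper_width: 0.684
```

play_rows(increments=[{"offset": [22, -30.2, 0], "twist": -0.1, "grip": 0.3}, {"offset": [44, -60.5, 0], "twist": -0.2, "grip": 0.3}, {"offset": [66, -90.7, 0], "twist": -0.3, "grip": 0.3}, {"offset": [80, -109, 0], "twist": -0.42, "grip": 0.3}, {"offset": [84.5, -116, 0], "twist": -0.54, "grip": 0.3}])

```text
time: 5.23
tool_pos: [0.5757, 0.2797, 0.297]
tool_rot: [-0.001, 0.883, 0.469, -0.002]
contact_force: [0.1, -0.4, -0.9]
gripper_width: 0.677
```

play_rows(increments=[{"offset": [0, 0, 0], "twist": -0.12, "grip": 0.3}, {"offset": [0, 0, 0], "twist": -0.24, "grip": 0.3}, {"offset": [0, 0, 0], "twist": -0.36, "grip": 0.3}, {"offset": [0, 0, 0], "twist": -0.48, "grip": 0.3}, {"offset": [0, 0, 0], "twist": -0.585, "grip": 0.3}])

```text
time: 5.65
tool_pos: [0.5755, 0.2764, 0.2968]
tool_rot: [-0.001, 0.711, 0.703, -0.002]
contact_force: [0.1, 0.3, -0.7]
gripper_width: 0.681
```

play_rows(increments=[{"offset": [0, 0, 0], "twist": 0, "grip": 0.3}, {"offset": [0, 0, 0], "twist": 0, "grip": 0.3}, {"offset": [0, 0, 0], "twist": 0, "grip": 0.3}])

```text
time: 5.9
tool_pos: [0.5761, 0.2765, 0.2984]
tool_rot: [-0.001, 0.714, 0.7, -0.001]
contact_force: [0.3, -0.7, -1.3]
gripper_width: 0.683
```

```bash
python3 go.py .5768 .277 .22 1.553
```

```text
t 5.9 pos [576.1 276.5 298.4] phi 1.551 F [ 0.3 -0.7 -1.3] g 0.683
offset [0.6, 0.7, 78.4] twist -0.002
```

play_rows(increments=[{"offset": [0.6, 0.7, 30], "twist": 0, "grip": 0.3}, {"offset": [0.6, 0.7, 65], "twist": 0, "grip": 0.3}, {"offset": [0.6, 0.7, 95], "twist": 0, "grip": 0.3}, {"offset": [0.6, 0.7, 110], "twist": 0, "grip": 0.3}, {"offset": [0.6, 0.7, 115], "twist": 0, "grip": 0.3}])

```text
time: 6.32
tool_pos: [0.5754, 0.2765, 0.1806]
tool_rot: [-0.002, 0.714, 0.7, -0.003]
contact_force: [-0.6, -0.3, -1.3]
gripper_width: 0.678
```

play_rows(increments=[{"offset": [0, 0, 1.5], "twist": 0, "grip": 0.3}, {"offset": [0, 0, 3], "twist": 0, "grip": 0.3}, {"offset": [0, 0, 5], "twist": 0, "grip": 0.3}, {"offset": [0, 0, 5], "twist": 0, "grip": 0.3}])

```text
time: 6.65
tool_pos: [0.5781, 0.2775, 0.1819]
tool_rot: [0.001, 0.714, 0.701, 0.001]
contact_force: [0.3, -0.4, -1.2]
gripper_width: 0.683
```

play_rows(increments=[{"offset": [0, 0, 1.5], "twist": 0, "grip": 0.3}, {"offset": [0, 0, 3], "twist": 0, "grip": 0.3}, {"offset": [0, 0, 3], "twist": 0, "grip": 0.3}, {"offset": [0, 0, 3], "twist": 0, "grip": 0.3}])

```text
time: 6.98
tool_pos: [0.5772, 0.2772, 0.1771]
tool_rot: [0.0, 0.713, 0.701, 0.0]
contact_force: [-0.1, 0.1, -0.6]
gripper_width: 0.679
```

play_rows(increments=[{"offset": [0, 0, 1], "twist": 0, "grip": 0.3}, {"offset": [0, 0, 1], "twist": 0, "grip": 0.3}, {"offset": [0, 0, 1], "twist": 0, "grip": 0.3}])

```text
time: 7.23
tool_pos: [0.5774, 0.2773, 0.1768]
tool_rot: [0.0, 0.713, 0.701, 0.0]
contact_force: [-3.6, -1.5, 4.7]
gripper_width: 0.681
```

play_rows(increments=[{"offset": [0, 0, 0], "twist": 0, "grip": 0.8}, {"offset": [0, 0, 0], "twist": 0, "grip": 0.9}, {"offset": [0, 0, 0], "twist": 0, "grip": 0.95}, {"offset": [0, 0, -10], "twist": 0, "grip": 0.95}, {"offset": [0, 0, -40], "twist": 0, "grip": 0.95}])

```text
time: 7.65
tool_pos: [0.5749, 0.2763, 0.2112]
tool_rot: [-0.002, 0.713, 0.701, -0.005]
contact_force: [-0.0, -0.2, -0.3]
gripper_width: 0.95
```

play_rows(increments=[{"offset": [0, 0, -35], "twist": 0, "grip": 0.7}, {"offset": [0, 0, -70], "twist": 0, "grip": 0.6}, {"offset": [0, 0, -95], "twist": 0, "grip": 0.6}])

```text
time: 7.9
tool_pos: [0.5777, 0.2774, 0.3154]
tool_rot: [0.001, 0.713, 0.701, 0.002]
contact_force: [1.1, 1.2, 1.1]
gripper_width: 0.6
```

```bash
python3 go.py .4305 .009 .32 1.553
```

```text
t 7.9 pos [577.7 277.4 315.4] phi 1.553 F [1.1 1.2 1.1] g 0.6
offset [-271.0, -142.3, -4.6] twist -0.0
```

play_rows(increments=[{"offset": [-34, -17.8, 0], "twist": 0, "grip": 0.6}, {"offset": [-68, -35.6, 0], "twist": 0, "grip": 0.6}, {"offset": [-102, -53.4, 0], "twist": 0, "grip": 0.6}, {"offset": [-136, -71.2, 0], "twist": 0, "grip": 0.6}, {"offset": [-170, -89, 0], "twist": 0, "grip": 0.6}])

```text
time: 8.32
tool_pos: [0.4841, 0.1077, 0.3116]
tool_rot: [0.0, 0.713, 0.701, 0.0]
contact_force: [-1.5, 0.8, 0.4]
gripper_width: 0.598
```

play_rows(increments=[{"offset": [-34, -17.8, 0], "twist": 0, "grip": 0.6}, {"offset": [-68, -35.6, 0], "twist": 0, "grip": 0.6}, {"offset": [-101, -53.3, 0], "twist": 0, "grip": 0.6}, {"offset": [-101, -53.3, 0], "twist": 0, "grip": 0.6}, {"offset": [-101, -53.3, 0], "twist": 0, "grip": 0.6}])

```text
time: 8.73
tool_pos: [0.4295, 0.0075, 0.3117]
tool_rot: [0.001, 0.715, 0.699, 0.001]
contact_force: [0.3, 1.1, -0.0]
gripper_width: 0.602
```

play_rows(increments=[{"offset": [0, 0, 0], "twist": 0, "grip": 0.6}, {"offset": [0, 0, 0], "twist": 0, "grip": 0.6}])

```text
time: 8.9
tool_pos: [0.4305, 0.0095, 0.3115]
tool_rot: [0.0, 0.713, 0.701, 0.0]
contact_force: [0.1, -0.8, 0.5]
gripper_width: 0.6
```

```bash
python3 go.py .4305 .009 .20 1.553
cat > chk.py <<'E'
from h import *
import sys
np.set_printoptions(legacy="1.25",precision=4,suppress=True)
n=sys.argv[1]; J={}
for c in("top","side"): J[c]=manip.grab_frame(c); cv2.imwrite(f"pics/{c}{n}.png",J[c])
def crop(c,p,r): u,v=w2px(c,p)[0].astype(int); return cv2.resize(J[c][max(v-r,0):v+r,max(u-r,0):u+r],(400,400),interpolation=cv2.INTER_CUBIC)
def red(p):
  for c in J:
    h=maskhull(J[c],"red",c,[*p,0,.002],MOD["tin"]);M=cv2.moments(h);print(c,"tin",px2w(c,M["m10"]/M["m00"],M["m01"]/M["m00"],.026),np.ptp(h,axis=0))
E
python3 - <<'E'
import sys; sys.argv=["",'3']
from chk import *
red([.577,.277])
cv2.imwrite("pics/c3.png",np.hstack([crop(c,[.577,.277,0],r) for c,r in(("top",40),("side",60))]))
E
```

```text
t 8.9 pos [430.5   9.5 311.5] phi 1.554 F [ 0.1 -0.8  0.5] g 0.6
offset [-0.5, 0.0, 111.5] twist 0.001
top tin [0.5774 0.2989 0.026 ] [31.     41.8333]
side tin [0.5762 0.2983 0.026 ] [40.5    43.6667]
```

View pics/c3.png

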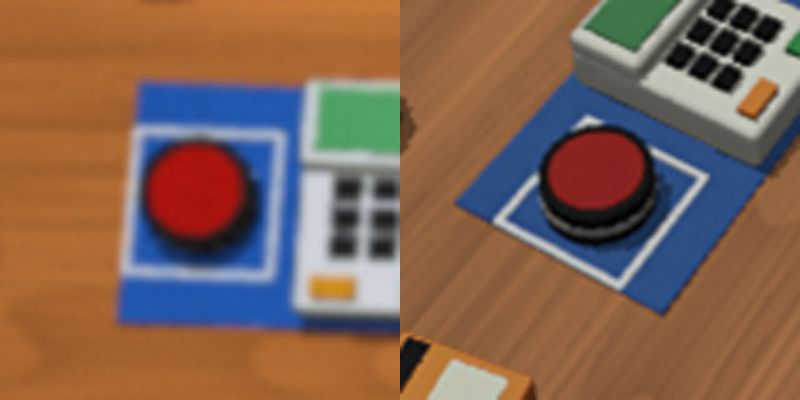

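```bash
cat > meas.py <<'E'
from h import *
np.set_printoptions(legacy="1.25",precision=4,suppress=True)
def cen(im,c,mask,z,p,r=30):
    u,v=w2px(c,p)[0].astype(int); R=cv2.resize(im[v-r:v+r,u-r:u+r],None,fx=U,fy=U,interpolation=cv2.INTER_CUBIC)
    m=mask(R.astype(int)).astype(np.uint8); n,l,st,_=cv2.connectedComponentsWithStats(m); k=1+np.argmax(st[1:,4])
    h=cv2.convexHull(np.argwhere(l==k)[:,::-1].astype(np.int32)); M=cv2.moments(h)
    x,y=M["m10"]/M["m00"],M["m01"]/M["m00"]
    return px2w(c,(x+.5)/U-.5+u-r,(y+.5)/U-.5+v-r,z),cv2.contourArea(h)/U/U
redm=lambda b:(b[...,2]-b[...,1]>85)&(b[...,1]<55)
def whitem(b): return (b.min(-1)>120)
E
python3 - <<'E'
from meas import *
for n in "03":
  for c,r in(("top",20),("side",28)):
    im=cv2.imread(f"pics/{c}{n}.png"); p=[.577,.277,0] if n=="3" else [.438,-.402,0]
    print(n,c,"red",cen(im,c,redm,.026 if n=="3" else .024,p,r))
def square(c,im,T,ctr):
    # best homography-free: sample whiteness along the outline, maximise over dx,dy,th
    B=cv2.GaussianBlur(im.min(-1).astype(np.float32),(0,0),.7)
    t=np.linspace(-1,1,60)
    def f(d,h):
        q=np.vstack([np.c_[t*h,0*t+h],np.c_[t*h,0*t-h],np.c_[0*t+h,t*h],np.c_[0*t-h,t*h]])
        a=T[2]+d[2]*.01;R=np.array([[np.cos(a),-np.sin(a)],[np.sin(a),np.cos(a)]])
        P=np.c_[q@R.T+[ctr[0]+d[0]*.001,ctr[1]+d[1]*.001],0*q[:,0]+.002]
        uv=w2px(c,P).astype(np.float32); return -cv2.remap(B,uv[:,:1],uv[:,1:],cv2.INTER_LINEAR).mean()
    best=min((minimize(f,[0,0,0],args=(h,),method="Nelder-Mead",options=dict(initial_simplex=np.vstack([[0,0,0],np.eye(3)*3]))) for h in(.037,.038,.039,.040)),key=lambda r:r.fun)
    d=best.x; return np.array([ctr[0]+d[0]*.001,ctr[1]+d[1]*.001,T[2]+d[2]*.01,best.fun])
for c in("top","side"):
    im=cv2.imread(f"pics/{c}0.png")
    print(c,"L",square(c,im,[0,0,-.018],[.5768,.277]),"R",square(c,im,[0,0,-.018],[.5732,.077]),"B",square(c,im,[0,0,.034],[.6537,-.1638]))
E
```

```text
0 top red (array([ 0.4371, -0.401 ,  0.024 ]), 278.0)
0 side red (array([ 0.4392, -0.4033,  0.024 ]), 146.70833333333334)
3 top red (array([0.5781, 0.2766, 0.026 ]), 259.94444444444446)
3 side red (array([0.5799, 0.276 , 0.026 ]), 481.90277777777777)
top L [   0.5769    0.2769   -0.0107 -133.3153] R [   0.573     0.0765   -0.016  -132.6474] B [   0.6537   -0.1639    0.0223 -128.3279]
side L [   0.5789    0.2756   -0.02   -153.2279] R [   0.5752    0.0754   -0.0174 -141.9494] B [   0.6565   -0.1666    0.0387 -121.4046]
```

The tin sits within about 1.2 mm of the square's centre in both cameras. Next is the stamp.

play_rows(increments=[{"offset": [-0.5, 0.0, 30], "twist": 0, "grip": 0.6}, {"offset": [-0.5, 0, 60], "twist": 0, "grip": 0.6}, {"offset": [-0.5, 0, 85], "twist": 0, "grip": 0.6}, {"offset": [-0.5, 0, 100], "twist": 0, "grip": 0.6}, {"offset": [-0.5, 0, 106], "twist": 0, "grip": 0.6}])

```text
time: 9.42
tool_pos: [0.429, 0.0093, 0.2019]
tool_rot: [-0.002, 0.713, 0.701, -0.002]
contact_force: [-0.6, -1.0, -0.3]
gripper_width: 0.6
```

play_rows(increments=[{"offset": [0, 0, 0], "twist": 0, "grip": 0.6}, {"offset": [0, 0, 0], "twist": 0, "grip": 0.5}, {"offset": [0, 0, 0], "twist": 0, "grip": 0.4}, {"offset": [0, 0, 0], "twist": 0, "grip": 0.3}, {"offset": [0, 0, 0], "twist": 0, "grip": 0.2}])

```text
time: 9.83
tool_pos: [0.4308, 0.0082, 0.2067]
tool_rot: [0.001, 0.713, 0.701, 0.001]
contact_force: [-0.9, 0.7, 3.4]
gripper_width: 0.246
```

play_rows(increments=[{"offset": [0, 0, 0], "twist": 0, "grip": 0.1}, {"offset": [0, 0, 0], "twist": 0, "grip": 0.0}, {"offset": [0, 0, 0], "twist": 0, "grip": 0.0}, {"offset": [0, 0, 0], "twist": 0, "grip": 0.0}])

```text
time: 10.17
tool_pos: [0.4308, 0.0082, 0.2066]
tool_rot: [0.001, 0.713, 0.701, 0.001]
contact_force: [-2.4, 0.9, 6.4]
gripper_width: 0.25
```

play_rows(increments=[{"offset": [0, 0, -10], "twist": 0, "grip": 0}, {"offset": [0, 0, -35], "twist": 0, "grip": 0}, {"offset": [0, 0, -70], "twist": 0, "grip": 0}, {"offset": [0, 0, -95], "twist": 0, "grip": 0}, {"offset": [0, 0, -105], "twist": 0, "grip": 0}])

```text
time: 10.58
tool_pos: [0.431, 0.0081, 0.315]
tool_rot: [0.003, 0.713, 0.701, 0.002]
contact_force: [0.4, 0.8, 0.2]
gripper_width: 0.248
```

play_rows(increments=[{"offset": [0, 0, 0], "twist": 0, "grip": 0}, {"offset": [0, 0, 0], "twist": 0, "grip": 0}])

```text
time: 10.75
tool_pos: [0.4298, 0.0083, 0.3097]
tool_rot: [0.0, 0.713, 0.701, 0.0]
contact_force: [-0.3, -0.8, -1.9]
gripper_width: 0.251
```

```bash
python3 go.py .5775 .277 .31 1.553
python3 - <<'E'
import sys; sys.argv=["",'4']
from chk import *
cv2.imwrite("pics/c4.png",np.hstack([crop("side",[.43,.009,.13],50)]))
E
```

```text
t 10.75 pos [429.8   8.3 309.7] phi 1.553 F [-0.3 -0.8 -1.9] g 0.251
offset [271.3, 142.8, -0.3] twist -0.0
```

View pics/c4.png

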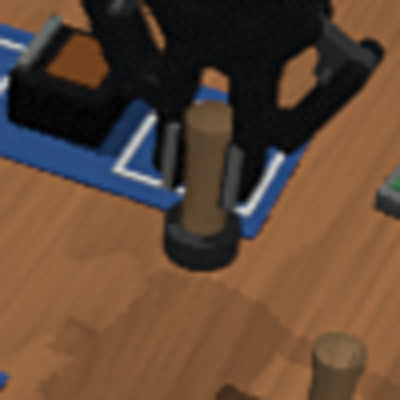

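play_rows(increments=[{"offset": [17, 9, 0], "twist": 0, "grip": 0}, {"offset": [50, 26.3, 0], "twist": 0, "grip": 0}, {"offset": [84, 44.2, 0], "twist": 0, "grip": 0}, {"offset": [118, 62.1, 0], "twist": 0, "grip": 0}, {"offset": [152, 80, 0], "twist": 0, "grip": 0}])

```text
time: 11.27
tool_pos: [0.5126, 0.1604, 0.3072]
tool_rot: [-0.001, 0.713, 0.701, -0.002]
contact_force: [0.0, -0.2, 0.6]
gripper_width: 0.25
```

play_rows(increments=[{"offset": [34, 17.9, 0], "twist": 0, "grip": 0}, {"offset": [68, 35.8, 0], "twist": 0, "grip": 0}, {"offset": [98, 51.6, 0], "twist": 0, "grip": 0}, {"offset": [114, 60, 0], "twist": 0, "grip": 0}, {"offset": [119.3, 62.8, 0], "twist": 0, "grip": 0}])

```text
time: 11.68
tool_pos: [0.5779, 0.2792, 0.3069]
tool_rot: [-0.001, 0.713, 0.702, -0.002]
contact_force: [0.3, -0.7, -0.2]
gripper_width: 0.246
```

play_rows(increments=[{"offset": [0, 0, 20], "twist": 0, "grip": 0}, {"offset": [0, 0, 45], "twist": 0, "grip": 0}, {"offset": [0, 0, 60], "twist": 0, "grip": 0}, {"offset": [0, 0, 66], "twist": 0, "grip": 0}, {"offset": [0, 0, 66], "twist": 0, "grip": 0}])

```text
time: 12.1
tool_pos: [0.5764, 0.276, 0.2404]
tool_rot: [-0.001, 0.714, 0.7, -0.003]
contact_force: [-0.9, -0.2, -0.9]
gripper_width: 0.25
```

play_rows(increments=[{"offset": [0, 0, 0], "twist": 0, "grip": 0}, {"offset": [0, 0, 0], "twist": 0, "grip": 0}, {"offset": [0, 0, 0], "twist": 0, "grip": 0}])

```text
time: 12.35
tool_pos: [0.5784, 0.277, 0.2459]
tool_rot: [0.001, 0.714, 0.701, 0.001]
contact_force: [0.1, -0.1, -1.0]
gripper_width: 0.25
```

```bash
python3 go.py .5775 .277 .2328 1.553
python3 - <<'E'
import sys; sys.argv=["",'5']
from chk import *
cv2.imwrite("pics/c5.png",np.hstack([crop("side",[.577,.277,.04],60)]))
E
```

```text
t 12.35 pos [578.4 277.  245.9] phi 1.553 F [ 0.1 -0.1 -1. ] g 0.25
offset [-0.1, -0.9, 13.1] twist -0.0
```

View pics/c5.png

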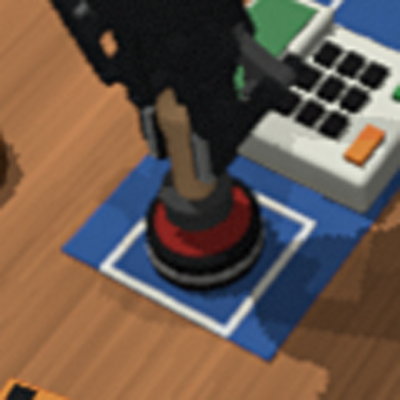

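play_rows(increments=[{"offset": [0, -0.5, 4], "twist": 0, "grip": 0}, {"offset": [0, -0.5, 8], "twist": 0, "grip": 0}, {"offset": [0, -0.5, 10], "twist": 0, "grip": 0}, {"offset": [0, -0.5, 10], "twist": 0, "grip": 0}, {"offset": [0, -0.5, 10], "twist": 0, "grip": 0}])

```text
time: 12.87
tool_pos: [0.577, 0.277, 0.2335]
tool_rot: [-0.0, 0.713, 0.701, -0.0]
contact_force: [0.1, 0.3, -1.3]
gripper_width: 0.248
```

play_rows(increments=[{"offset": [0, 0, 1], "twist": 0, "grip": 0}, {"offset": [0, 0, 1.5], "twist": 0, "grip": 0}, {"offset": [0, 0, 1.5], "twist": 0, "grip": 0}])

```text
time: 13.12
tool_pos: [0.5773, 0.2771, 0.2328]
tool_rot: [0.0, 0.713, 0.701, 0.0]
contact_force: [-0.8, -0.1, 0.5]
gripper_width: 0.247
```

play_rows(increments=[{"offset": [0, 0, 0.5], "twist": 0, "grip": 0}, {"offset": [0, 0, 0.5], "twist": 0, "grip": 0.3}, {"offset": [0, 0, 0.5], "twist": 0, "grip": 0.45}, {"offset": [0, 0, 0.5], "twist": 0, "grip": 0.6}, {"offset": [0, 0, 0.5], "twist": 0, "grip": 0.6}])

```text
time: 13.53
tool_pos: [0.5772, 0.277, 0.2318]
tool_rot: [-0.0, 0.713, 0.701, -0.0]
contact_force: [-0.2, 0.4, -0.6]
gripper_width: 0.602
```

play_rows(increments=[{"offset": [0, 0, -20], "twist": 0, "grip": 0.6}, {"offset": [0, 0, -50], "twist": 0, "grip": 0.6}, {"offset": [0, 0, -85], "twist": 0, "grip": 0.6}, {"offset": [0, 0, -110], "twist": 0, "grip": 0.6}, {"offset": [0, 0, -110], "twist": 0, "grip": 0.6}])

```text
time: 13.95
tool_pos: [0.5789, 0.2776, 0.3501]
tool_rot: [0.003, 0.713, 0.701, 0.006]
contact_force: [1.4, 0.6, 0.9]
gripper_width: 0.6
```

```bash
python3 go.py .5705 .4065 .34 .11
```

```text
t 13.95 pos [578.9 277.6 350.1] phi 1.553 F [1.4 0.6 0.9] g 0.6
offset [128.7, -10.7, 10.1] twist 1.443
```

play_rows(increments=[{"offset": [20, -2, 2], "twist": 0.12, "grip": 0.6}, {"offset": [50, -4, 4], "twist": 0.24, "grip": 0.7}, {"offset": [80, -6, 6], "twist": 0.36, "grip": 0.8}, {"offset": [110, -9, 8], "twist": 0.48, "grip": 0.9}, {"offset": [128.7, -10.5, 10], "twist": 0.6, "grip": 0.9}])

```text
time: 14.37
tool_pos: [0.5684, 0.4081, 0.3313]
tool_rot: [-0.0, 0.89, 0.457, -0.0]
contact_force: [0.5, -0.8, 0.6]
gripper_width: 0.901
```

play_rows(increments=[{"offset": [0, 0, 0], "twist": 0.12, "grip": 0.9}, {"offset": [0, 0, 0], "twist": 0.24, "grip": 0.9}, {"offset": [0, 0, 0], "twist": 0.36, "grip": 0.9}, {"offset": [0, 0, 0], "twist": 0.48, "grip": 0.9}, {"offset": [0, 0, 0], "twist": 0.6, "grip": 0.9}])

```text
time: 14.78
tool_pos: [0.5689, 0.4059, 0.3311]
tool_rot: [0.0, 0.985, 0.173, -0.0]
contact_force: [-0.6, 0.3, -0.0]
gripper_width: 0.897
```

play_rows(increments=[{"offset": [0, 0, 0], "twist": 0.12, "grip": 0.9}, {"offset": [0, 0, 0], "twist": 0.243, "grip": 0.9}, {"offset": [0, 0, 0], "twist": 0.243, "grip": 0.9}, {"offset": [0, 0, 0], "twist": 0.243, "grip": 0.9}, {"offset": [0, 0, 0], "twist": 0.243, "grip": 0.9}])

```text
time: 15.2
tool_pos: [0.569, 0.4058, 0.3316]
tool_rot: [0.0, 0.998, 0.056, -0.0]
contact_force: [-0.3, 0.1, -0.1]
gripper_width: 0.897
```

```bash
python3 go.py .5705 .4065 .179 .11
python3 - <<'E'
import sys; sys.argv=["",'6']
from chk import *
cv2.imwrite("pics/c6.png",np.hstack([crop("side",[.577,.3,.04],80),crop("top",[.577,.3,.04],60)]))
E
```

```text
t 15.2 pos [569.  405.8 331.6] phi 0.112 F [-0.3  0.1 -0.1] g 0.897
offset [1.6, -0.5, 152.6] twist 0.002
```

View pics/c6.png

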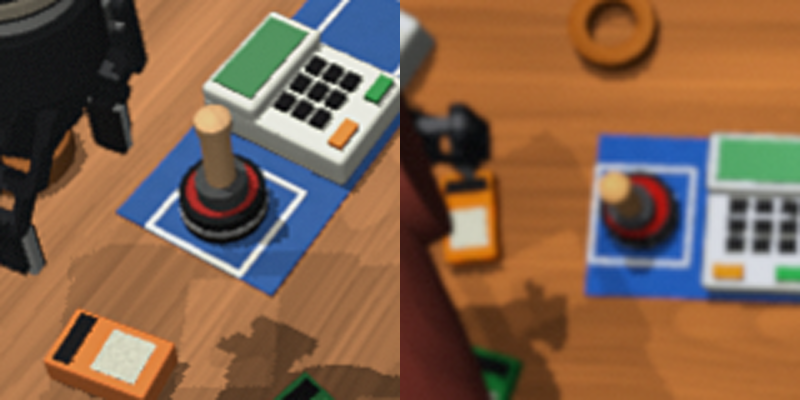

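play_rows(increments=[{"offset": [1.6, -0.5, 35], "twist": 0, "grip": 0.75}, {"offset": [1.6, -0.5, 70], "twist": 0, "grip": 0.75}, {"offset": [1.6, -0.5, 105], "twist": 0, "grip": 0.75}, {"offset": [1.6, -0.5, 132], "twist": 0, "grip": 0.75}, {"offset": [1.6, -0.5, 145], "twist": 0, "grip": 0.75}])

```text
time: 15.72
tool_pos: [0.5688, 0.4055, 0.1817]
tool_rot: [0.002, 0.998, 0.055, -0.003]
contact_force: [-0.8, -0.3, -0.0]
gripper_width: 0.753
```

play_rows(increments=[{"offset": [0, 0, 4], "twist": 0, "grip": 0.75}, {"offset": [0, 0, 6], "twist": 0, "grip": 0.75}, {"offset": [0, 0, 6], "twist": 0, "grip": 0.65}, {"offset": [0, 0, 6], "twist": 0, "grip": 0.5}, {"offset": [0, 0, 6], "twist": 0, "grip": 0.4}])

```text
time: 16.13
tool_pos: [0.5718, 0.4073, 0.1846]
tool_rot: [-0.001, 0.998, 0.055, 0.002]
contact_force: [0.1, -0.2, -0.9]
gripper_width: 0.446
```

play_rows(increments=[{"offset": [0, 0, 0], "twist": 0, "grip": 0.3}, {"offset": [0, 0, 0], "twist": 0, "grip": 0.2}, {"offset": [0, 0, 0], "twist": 0, "grip": 0.2}, {"offset": [0, 0, 0], "twist": 0, "grip": 0.2}])

```text
time: 16.47
tool_pos: [0.5717, 0.4072, 0.1843]
tool_rot: [-0.001, 0.998, 0.055, 0.002]
contact_force: [-0.6, -0.6, 6.0]
gripper_width: 0.448
```

play_rows(increments=[{"offset": [0, 0, -10], "twist": 0, "grip": 0.2}, {"offset": [0, 0, -35], "twist": 0, "grip": 0.2}, {"offset": [0, 0, -70], "twist": 0, "grip": 0.2}, {"offset": [0, 0, -105], "twist": 0, "grip": 0.2}, {"offset": [0, 0, -120], "twist": 0, "grip": 0.2}])

```text
time: 16.88
tool_pos: [0.5715, 0.4071, 0.3076]
tool_rot: [-0.002, 0.998, 0.055, 0.004]
contact_force: [0.9, 0.1, 0.9]
gripper_width: 0.444
```

play_rows(increments=[{"offset": [0, 0, 0], "twist": 0, "grip": 0.2}, {"offset": [0, 0, 0], "twist": 0, "grip": 0.2}, {"offset": [0, 0, 0], "twist": 0, "grip": 0.2}])

```text
time: 17.13
tool_pos: [0.5699, 0.4061, 0.2986]
tool_rot: [0.001, 0.998, 0.055, -0.002]
contact_force: [-0.1, -0.7, -0.9]
gripper_width: 0.449
```

```bash
python3 go.py .5725 .077 .30 -.018
python3 - <<'E'
from h import *
I={"side":cv2.imread("pics/side0.png")}
# original orange position from label/side fits with fixed yaw .112 given by the grip
print(fit(I,"sat","cart",[.5707,.4077,.112],cams=("side",),yaw=False))
E
```

```text
t 17.13 pos [569.9 406.1 298.6] phi 0.11 F [-0.1 -0.7 -0.9] g 0.449
offset [-33.5, 327.4, -1.4] twist 0.128
{'side': [0.5708, np.float64(0.4078), np.float64(0.112), np.float64(0.027)]}
```

play_rows(increments=[{"offset": [0, 0, -30], "twist": 0.02, "grip": 0.2}, {"offset": [-2, 20, -50], "twist": 0.05, "grip": 0.2}, {"offset": [-5, 56, -50], "twist": 0.08, "grip": 0.2}, {"offset": [-9, 92, -50], "twist": 0.11, "grip": 0.2}, {"offset": [-12, 128, -50], "twist": 0.128, "grip": 0.2}])

```text
time: 17.55
tool_pos: [0.5718, 0.2768, 0.3481]
tool_rot: [0.001, 1.0, -0.009, -0.002]
contact_force: [0.2, 0.3, 0.1]
gripper_width: 0.442
```

```bash
python3 go.py .5745 .077 .349 -.018
```

```text
t 17.55 pos [571.8 276.8 348.1] phi -0.018 F [0.2 0.3 0.1] g 0.442
offset [6.4, 199.7, -0.9] twist -0.0
```

play_rows(increments=[{"offset": [1, 38, 0], "twist": 0, "grip": 0.2}, {"offset": [2, 77, 0], "twist": 0, "grip": 0.2}, {"offset": [4, 116, 0], "twist": 0, "grip": 0.2}, {"offset": [5, 155, 0], "twist": 0, "grip": 0.2}, {"offset": [6, 185, 0], "twist": 0, "grip": 0.2}])

```text
time: 17.97
tool_pos: [0.5743, 0.0903, 0.3476]
tool_rot: [0.0, 1.0, -0.01, -0.003]
contact_force: [0.1, 0.3, -0.8]
gripper_width: 0.446
```

play_rows(increments=[{"offset": [0, 15, 0], "twist": 0, "grip": 0.2}, {"offset": [0, 15, 30], "twist": 0, "grip": 0.2}, {"offset": [0, 15, 65], "twist": 0, "grip": 0.2}, {"offset": [0, 15, 90], "twist": 0, "grip": 0.2}, {"offset": [0, 15, 100], "twist": 0, "grip": 0.2}])

```text
time: 18.38
tool_pos: [0.5719, 0.0776, 0.2432]
tool_rot: [0.0, 1.0, -0.009, -0.006]
contact_force: [-1.5, 0.5, -1.6]
gripper_width: 0.443
```

play_rows(increments=[{"offset": [0, 0, 0], "twist": 0, "grip": 0.2}, {"offset": [0, 0, 0], "twist": 0, "grip": 0.2}, {"offset": [0, 0, 0], "twist": 0, "grip": 0.2}])

```text
time: 18.63
tool_pos: [0.5757, 0.0781, 0.2524]
tool_rot: [-0.0, 1.0, -0.009, 0.001]
contact_force: [-0.6, 0.1, -0.4]
gripper_width: 0.443
```

```bash
python3 go.py .5745 .077 .1865 -.018
python3 - <<'E'
import sys; sys.argv=["",'7']
from chk import *
z=manip.state()["tool_pos"][2]-.1843
print(fit(J,"sat","cart",[.5735,.077,-.018],cams=("side",),z=z,yaw=True))
cv2.imwrite("pics/c7.png",np.hstack([crop("side",[.573,.077,.05],60)]))
E
```

```text
t 18.63 pos [575.7  78.1 252.4] phi -0.018 F [-0.6  0.1 -0.4] g 0.443
offset [-1.2, 1.1, 65.9] twist 0.0
{'side': [0.5538, 0.1047, 0.445, 0.372]}
```

View pics/c7.png

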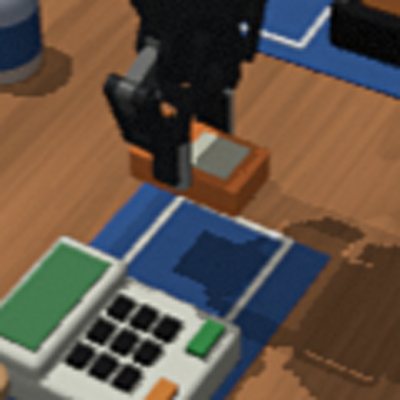

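play_rows(increments=[{"offset": [-1, 1, 20], "twist": 0, "grip": 0.2}, {"offset": [-1, 1, 40], "twist": 0, "grip": 0.2}, {"offset": [-1, 1, 52], "twist": 0, "grip": 0.2}, {"offset": [-1, 1, 57], "twist": 0, "grip": 0.2}, {"offset": [-1, 1, 57], "twist": 0, "grip": 0.2}])

```text
time: 19.15
tool_pos: [0.5737, 0.077, 0.1933]
tool_rot: [0.0, 1.0, -0.009, -0.001]
contact_force: [0.1, -0.2, -2.1]
gripper_width: 0.446
```

play_rows(increments=[{"offset": [0, 0, 2], "twist": 0, "grip": 0.2}, {"offset": [0, 0, 4], "twist": 0, "grip": 0.2}, {"offset": [0, 0, 5], "twist": 0, "grip": 0.2}, {"offset": [0, 0, 5], "twist": 0, "grip": 0.2}, {"offset": [0, 0, 5], "twist": 0, "grip": 0.2}])

```text
time: 19.57
tool_pos: [0.5742, 0.0769, 0.1895]
tool_rot: [-0.0, 1.0, -0.009, 0.0]
contact_force: [0.1, -0.2, -1.0]
gripper_width: 0.447
```

play_rows(increments=[{"offset": [0, 0, 1.5], "twist": 0, "grip": 0.2}, {"offset": [0, 0, 3], "twist": 0, "grip": 0.2}, {"offset": [0, 0, 3.5], "twist": 0, "grip": 0.2}, {"offset": [0, 0, 3.5], "twist": 0, "grip": 0.2}])

```text
time: 19.9
tool_pos: [0.5743, 0.0769, 0.1863]
tool_rot: [0.0, 1.0, -0.009, 0.0]
contact_force: [-2.1, -0.8, 4.5]
gripper_width: 0.448
```

Contact. Release with a small opening and go up.

play_rows(increments=[{"offset": [0, 0, 0], "twist": 0, "grip": 0.55}, {"offset": [0, 0, 0], "twist": 0, "grip": 0.62}, {"offset": [0, 0, 0], "twist": 0, "grip": 0.62}, {"offset": [0, 0, -15], "twist": 0, "grip": 0.62}, {"offset": [0, 0, -45], "twist": 0, "grip": 0.62}])

```text
time: 20.32
tool_pos: [0.5718, 0.0769, 0.2262]
tool_rot: [0.0, 1.0, -0.009, -0.005]
contact_force: [-0.0, 0.2, -0.6]
gripper_width: 0.62
```

play_rows(increments=[{"offset": [0, 0, -35], "twist": 0, "grip": 0.62}, {"offset": [0, 0, -70], "twist": 0, "grip": 0.62}, {"offset": [0, 0, -105], "twist": 0, "grip": 0.62}, {"offset": [0, 0, -120], "twist": 0, "grip": 0.62}])

```text
time: 20.65
tool_pos: [0.575, 0.077, 0.3564]
tool_rot: [-0.0, 1.0, -0.009, 0.004]
contact_force: [-0.1, 1.0, 1.2]
gripper_width: 0.621
```

```bash
python3 go.py .4300 .3885 .35 -.279
python3 - <<'E'
import sys; sys.argv=["",'8']
from chk import *
print(fit(J,"sat","cart",[.5735,.077,-.018],cams=("side",),z=.002,yaw=True))
cv2.imwrite("pics/c8.png",np.hstack([crop("side",[.573,.077,.0],45),crop("top",[.573,.077,.0],45)]))
E
```

```text
t 20.65 pos [575.   77.  356.4] phi -0.018 F [-0.1  1.   1.2] g 0.621
offset [-150.6, -308.8, 6.4] twist 0.261
{'side': [0.5491, 0.0881, 0.027, 0.444]}
```

View pics/c8.png

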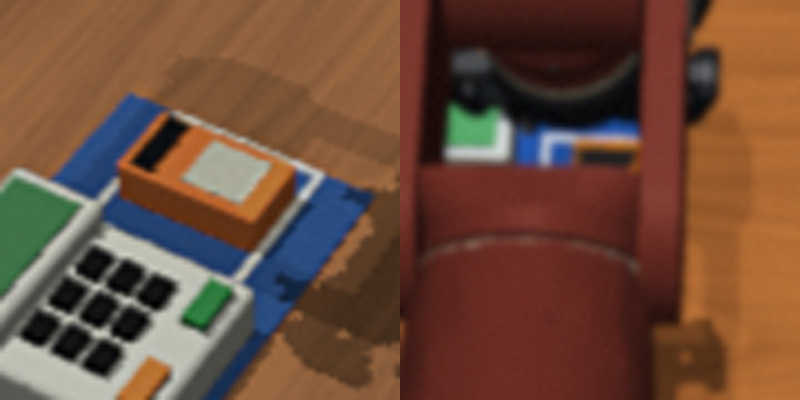

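play_rows(increments=[{"offset": [-16, -33, 0], "twist": 0, "grip": 0.75}, {"offset": [-33, -68, 0], "twist": 0, "grip": 0.75}, {"offset": [-50, -103, 0], "twist": 0, "grip": 0.75}, {"offset": [-67, -138, 0], "twist": 0, "grip": 0.75}, {"offset": [-84, -173, 0], "twist": 0, "grip": 0.75}])

```text
time: 21.17
tool_pos: [0.4917, 0.2526, 0.3481]
tool_rot: [0.001, 1.0, -0.009, -0.002]
contact_force: [0.6, -0.0, -0.7]
gripper_width: 0.756
```

play_rows(increments=[{"offset": [-17, -35, 0], "twist": 0.07, "grip": 0.75}, {"offset": [-34, -70, 0], "twist": 0.14, "grip": 0.75}, {"offset": [-51, -105, 0], "twist": 0.21, "grip": 0.75}, {"offset": [-66.6, -135.8, 0], "twist": 0.261, "grip": 0.75}, {"offset": [-66.6, -135.8, 0], "twist": 0.261, "grip": 0.75}])

```text
time: 21.58
tool_pos: [0.4259, 0.3922, 0.3481]
tool_rot: [0.0, 0.991, -0.137, -0.002]
contact_force: [-0.5, -0.3, -1.0]
gripper_width: 0.748
```

play_rows(increments=[{"offset": [0, 0, 30], "twist": 0, "grip": 0.75}, {"offset": [0, 0, 50], "twist": 0, "grip": 0.75}, {"offset": [0, 0, 60], "twist": 0, "grip": 0.75}, {"offset": [0, 0, 60], "twist": 0, "grip": 0.75}, {"offset": [0, 0, 60], "twist": 0, "grip": 0.75}])

```text
time: 22.0
tool_pos: [0.429, 0.3879, 0.2892]
tool_rot: [0.001, 0.99, -0.139, -0.001]
contact_force: [1.1, 0.6, -0.4]
gripper_width: 0.747
```

```bash
python3 go.py .4300 .3885 .182 -.279
python3 - <<'E'
import sys; sys.argv=["",'9']
from chk import *
import h
of=h.feat
h.feat=lambda b,k: np.clip(b[...,2].astype(np.float32)-b[...,0],0,60) if k=="rb" else of(b,k)
print(fit(J,"rb","cart",[.5735,.077,-.018],z=.002))
MOD2=[]
for c in J:
    hh=maskhull(J[c],"rb",c,[.5735,.077,-.018,.002],MOD["cart"],3); print(c,np.ptp(hh,axis=0),np.ptp(w2px(c,place(MOD["cart"],[.5735,.077,-.018,.002])),axis=0))
E
```

```text
t 22.0 pos [429.  387.9 289.2] phi -0.28 F [ 1.1  0.6 -0.4] g 0.747
offset [0.8, -0.9, 107.2] twist -0.001
{'top+side': [0.5712, 0.0769, 0.019, 0.342], 'top': [0.5712, 0.0769, 0.02, 0.031], 'side': [0.5499, 0.0866, -0.044, 0.643]}
top [16.     28.1667] [17.0586 28.5325]
side [48.8333 39.8333] [41.2809 33.4094]
```

play_rows(increments=[{"offset": [0, -1.2, 30], "twist": 0, "grip": 0.75}, {"offset": [0, -1.2, 65], "twist": 0, "grip": 0.75}, {"offset": [0, -1.2, 90], "twist": 0, "grip": 0.75}, {"offset": [0, -1.2, 101], "twist": 0, "grip": 0.75}, {"offset": [0, -1.2, 105], "twist": 0, "grip": 0.75}])

```text
time: 22.52
tool_pos: [0.4291, 0.3891, 0.1842]
tool_rot: [0.001, 0.99, -0.139, -0.001]
contact_force: [-0.3, -0.2, 0.4]
gripper_width: 0.75
```

play_rows(increments=[{"offset": [0, 0, 0], "twist": 0, "grip": 0.75}, {"offset": [0, 0, 0], "twist": 0, "grip": 0.75}, {"offset": [0, 0, 0], "twist": 0, "grip": 0.65}, {"offset": [0, 0, 0], "twist": 0, "grip": 0.5}, {"offset": [0, 0, 0], "twist": 0, "grip": 0.4}])

```text
time: 22.93
tool_pos: [0.4303, 0.3903, 0.1879]
tool_rot: [-0.001, 0.99, -0.139, 0.001]
contact_force: [-0.2, -0.5, -0.6]
gripper_width: 0.444
```

play_rows(increments=[{"offset": [0, 0, 0], "twist": 0, "grip": 0.3}, {"offset": [0, 0, 0], "twist": 0, "grip": 0.2}, {"offset": [0, 0, 0], "twist": 0, "grip": 0.2}, {"offset": [0, 0, 0], "twist": 0, "grip": 0.2}])

```text
time: 23.27
tool_pos: [0.4303, 0.3903, 0.1878]
tool_rot: [-0.001, 0.99, -0.139, 0.001]
contact_force: [-0.0, -0.6, 6.9]
gripper_width: 0.442
```

```bash
python3 go.py .653 -.164 .35 .034
cat > om.py <<'E'
from meas import *
import h
def om(b):
    S=cv2.cvtColor(b,cv2.COLOR_BGR2HSV)[...,1].astype(np.float32); d=b[...,2].astype(np.float32)-b[...,0]
    return np.where((d>25),np.clip(S,150,190),150).astype(np.float32)
h._of=h.feat
h.feat=lambda b,k: om(b) if k=="om" else h._of(b,k)
E
python3 - <<'E'
from om import *
J={c:cv2.imread(f"pics/{c}9.png") for c in("top","side")}
print(fit(J,"om","cart",[.5735,.077,-.018],cams=("side",),z=.002))
E
```

```text
t 23.27 pos [430.3 390.3 187.8] phi -0.279 F [-0.  -0.6  6.9] g 0.442
offset [366.8, 471.5, -162.2] twist -0.313
{'side': [0.573, 0.0666, -0.158, 0.325]}
```

play_rows(increments=[{"offset": [0, 0, -15], "twist": 0, "grip": 0.2}, {"offset": [0, 0, -50], "twist": 0, "grip": 0.2}, {"offset": [0, 0, -88], "twist": 0, "grip": 0.2}, {"offset": [0, 0, -126], "twist": 0, "grip": 0.2}, {"offset": [0, 0, -160], "twist": 0, "grip": 0.2}])

```text
time: 23.68
tool_pos: [0.4292, 0.3895, 0.3481]
tool_rot: [-0.0, 0.99, -0.139, 0.0]
contact_force: [0.5, -0.5, -0.1]
gripper_width: 0.441
```

play_rows(increments=[{"offset": [14, 18, 0], "twist": 0, "grip": 0.2}, {"offset": [37, 47.5, 0], "twist": 0, "grip": 0.2}, {"offset": [60, 77, 0], "twist": 0, "grip": 0.2}, {"offset": [83, 106.5, 0], "twist": 0, "grip": 0.2}, {"offset": [106, 136, 0], "twist": 0, "grip": 0.2}])

```text
time: 24.1
tool_pos: [0.4938, 0.2282, 0.3459]
tool_rot: [-0.0, 0.99, -0.139, 0.0]
contact_force: [0.9, 0.7, -1.3]
gripper_width: 0.443
```

play_rows(increments=[{"offset": [23, 29.5, 0], "twist": 0, "grip": 0.2}, {"offset": [46, 59, 0], "twist": 0, "grip": 0.2}, {"offset": [69, 88.5, 0], "twist": 0, "grip": 0.2}, {"offset": [92, 118, 0], "twist": 0, "grip": 0.2}, {"offset": [115, 147.5, 0], "twist": 0, "grip": 0.2}])

```text
time: 24.52
tool_pos: [0.5638, 0.0543, 0.3458]
tool_rot: [-0.0, 0.99, -0.139, 0.0]
contact_force: [-0.1, -0.7, -0.2]
gripper_width: 0.441
```

play_rows(increments=[{"offset": [23, 29.5, 0], "twist": -0.06, "grip": 0.2}, {"offset": [46, 59, 0], "twist": -0.12, "grip": 0.2}, {"offset": [69, 88.5, 0], "twist": -0.18, "grip": 0.2}, {"offset": [92, 118, 0], "twist": -0.25, "grip": 0.2}, {"offset": [115, 147.5, 0], "twist": -0.313, "grip": 0.2}])

```text
time: 24.93
tool_pos: [0.6338, -0.1191, 0.3456]
tool_rot: [-0.0, 1.0, 0.018, 0.0]
contact_force: [0.2, -0.9, -0.8]
gripper_width: 0.439
```

```bash
python3 go.py .654 -.164 .35 .034
```

```text
t 24.93 pos [ 633.8 -119.1  345.6] phi 0.037 F [ 0.2 -0.9 -0.8] g 0.439
offset [18.5, 45.6, -4.4] twist 0.003
```

play_rows(increments=[{"offset": [12, 30, 0], "twist": 0, "grip": 0.2}, {"offset": [18.5, 45, 0], "twist": 0, "grip": 0.2}, {"offset": [18.5, 45, 30], "twist": 0, "grip": 0.2}, {"offset": [18.5, 45, 65], "twist": 0, "grip": 0.2}, {"offset": [18.5, 45, 90], "twist": 0, "grip": 0.2}])

```text
time: 25.35
tool_pos: [0.6531, -0.1622, 0.2534]
tool_rot: [-0.0, 1.0, 0.016, -0.001]
contact_force: [-0.7, -0.0, -1.8]
gripper_width: 0.442
```

play_rows(increments=[{"offset": [0, 0, 15], "twist": 0, "grip": 0.2}, {"offset": [0, 0, 30], "twist": 0, "grip": 0.2}, {"offset": [0, 0, 35], "twist": 0, "grip": 0.2}, {"offset": [0, 0, 35], "twist": 0, "grip": 0.2}, {"offset": [0, 0, 35], "twist": 0, "grip": 0.2}])

```text
time: 25.77
tool_pos: [0.6542, -0.1617, 0.2219]
tool_rot: [0.0, 1.0, 0.017, 0.001]
contact_force: [-0.4, 0.3, -0.0]
gripper_width: 0.447
```

```bash
python3 go.py .654 -.164 .190 .034
```

```text
t 25.77 pos [ 654.2 -161.7  221.9] phi 0.034 F [-0.4  0.3 -0. ] g 0.447
offset [-0.3, 2.3, 31.9] twist 0.0
```

play_rows(increments=[{"offset": [0, 2.3, 10], "twist": 0, "grip": 0.2}, {"offset": [0, 2.3, 20], "twist": 0, "grip": 0.2}, {"offset": [0, 2.3, 26], "twist": 0, "grip": 0.2}, {"offset": [0, 2.3, 28], "twist": 0, "grip": 0.2}, {"offset": [0, 2.3, 28], "twist": 0, "grip": 0.2}])

```text
time: 26.18
tool_pos: [0.6532, -0.1638, 0.1911]
tool_rot: [-0.0, 1.0, 0.017, -0.001]
contact_force: [-0.4, 0.4, -1.7]
gripper_width: 0.445
```

play_rows(increments=[{"offset": [0, 0, 1.5], "twist": 0, "grip": 0.2}, {"offset": [0, 0, 3], "twist": 0, "grip": 0.2}, {"offset": [0, 0, 3], "twist": 0, "grip": 0.2}, {"offset": [0, 0, 3], "twist": 0, "grip": 0.2}])

```text
time: 26.52
tool_pos: [0.6539, -0.164, 0.19]
tool_rot: [0.0, 1.0, 0.017, 0.0]
contact_force: [0.5, -1.4, -0.3]
gripper_width: 0.443
```

play_rows(increments=[{"offset": [0, 0, 1], "twist": 0, "grip": 0.2}, {"offset": [0, 0, 1.5], "twist": 0, "grip": 0.2}, {"offset": [0, 0, 1.5], "twist": 0, "grip": 0.2}])

```text
time: 26.77
tool_pos: [0.6541, -0.1641, 0.1899]
tool_rot: [0.0, 1.0, 0.017, 0.0]
contact_force: [-3.6, 0.8, 6.9]
gripper_width: 0.441
```

play_rows(increments=[{"offset": [0, 0, 0], "twist": 0, "grip": 0.2}, {"offset": [0, 0, 0], "twist": 0, "grip": 0.55}, {"offset": [0, 0, 0], "twist": 0, "grip": 0.65}, {"offset": [0, 0, 0], "twist": 0, "grip": 0.7}, {"offset": [0, 0, -15], "twist": 0, "grip": 0.7}])

```text
time: 27.18
tool_pos: [0.6521, -0.1634, 0.1995]
tool_rot: [-0.001, 1.0, 0.017, -0.003]
contact_force: [-1.1, 0.2, -1.8]
gripper_width: 0.704
```

play_rows(increments=[{"offset": [0, 0, -35], "twist": 0, "grip": 0.7}, {"offset": [0, 0, -70], "twist": 0, "grip": 0.7}, {"offset": [0, 0, -105], "twist": 0, "grip": 0.7}, {"offset": [0, 0, -140], "twist": 0, "grip": 0.7}, {"offset": [0, 0, -150], "twist": 0, "grip": 0.7}])

```text
time: 27.6
tool_pos: [0.6549, -0.1643, 0.3621]
tool_rot: [0.002, 1.0, 0.017, 0.006]
contact_force: [1.0, 0.7, 1.5]
gripper_width: 0.698
```

play_rows(increments=[{"offset": [-20, 32, 0], "twist": 0, "grip": 0.7}, {"offset": [-40, 64, 0], "twist": 0, "grip": 0.7}, {"offset": [-60, 96, 0], "twist": 0, "grip": 0.7}, {"offset": [-80, 128, 0], "twist": 0, "grip": 0.7}, {"offset": [-100, 160, 0], "twist": 0, "grip": 0.7}])

```text
time: 28.02
tool_pos: [0.558, -0.3283, 0.3534]
tool_rot: [0.0, 1.0, 0.017, 0.0]
contact_force: [1.2, 0.0, -0.2]
gripper_width: 0.705
```

play_rows(increments=[{"offset": [-20, 30, 0], "twist": 0, "grip": 0.7}, {"offset": [-40, 60, 0], "twist": 0, "grip": 0.7}, {"offset": [-60, 80, 0], "twist": 0, "grip": 0.7}, {"offset": [-60, 80, 0], "twist": 0, "grip": 0.7}])

```text
time: 28.35
tool_pos: [0.4988, -0.4128, 0.3532]
tool_rot: [0.001, 1.0, 0.014, -0.001]
contact_force: [-0.4, 1.1, 0.6]
gripper_width: 0.703
```

Run:
```python
import sys; sys.argv=["",'10']
from chk import *
print(manip.state()["tool_pos"],manip.state()["time"])
print("g",fit(J,"green","cart",[.6537,-.1638,.034],z=.002))
def crp(c,p,r,P):
    u,v=w2px(c,p)[0].astype(int); x,y=u-r,v-r; s=400/(2*r)
    im=cv2.resize(J[c][y:v+r,x:u+r],(400,400),interpolation=cv2.INTER_CUBIC)
    q=(w2px(c,P)-[x,y]+.5)*s-.5
    cv2.polylines(im,[cv2.convexHull(q.astype(np.float32)).round().astype(np.int32)],True,(255,0,255),1)
    return im
a=np.hstack([crp("side",[.573,.077,.0],30,place(MOD["cart"],[.573,.076,-.017,.002])),crp("side",[.654,-.164,0],26,place(MOD["cart"],[.6565,-.1655,.036,.002]))])
b=np.hstack([crp("top",[.573,.077,.0],24,place(MOD["cart"],[.573,.0765,-.017,.002])),crp("top",[.654,-.164,0],24,place(MOD["cart"],[.6537,-.164,.034,.002]))])
cv2.imwrite("pics/c10.png",cv2.resize(np.vstack([a,b]),(600,600)))
```

```text
[ 0.5011 -0.41    0.3531] 28.45
g {'top+side': [0.6311, -0.1421, 0.076, 0.617], 'top': [0.6358, -0.17, 0.579, 0.642], 'side': [0.6534, -0.1294, 0.029, 0.581]}
```

View pics/c10.png

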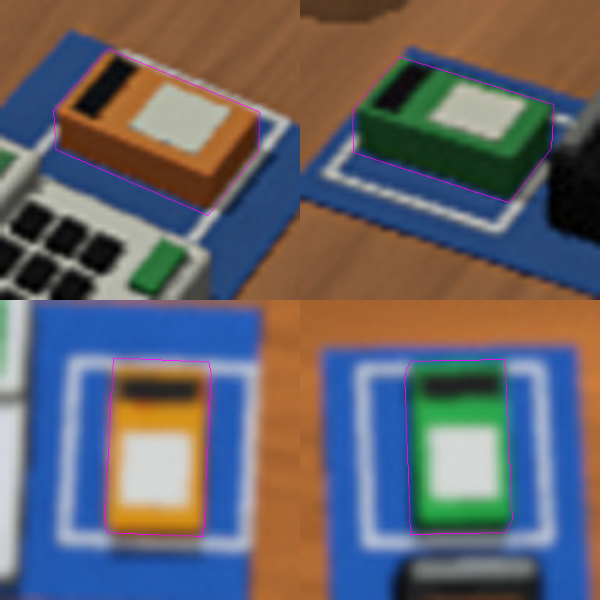

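Run:
```python
from om import *
h._o2=h.feat
def f2(b,k):
    b=b.astype(np.float32)
    if k=="g2": return np.clip(b[...,1]-np.maximum(b[...,0],b[...,2]),0,40)
    return h._o2(b.astype(np.uint8),k)
h.feat=f2
J={c:cv2.imread(f"pics/{c}10.png") for c in("top","side")}
print("g",fit(J,"g2","cart",[.654,-.165,.034],z=.002))
print("g orig",fit({c:cv2.imread(f"pics/{c}0.png") for c in J},"g2","cart",[.43,.389,-.27]))
wm=lambda b:(b.min(-1)>110)
for nm,p,sq in(("g",[.645,-.164,.024],{"top":(.6537,-.1639),"side":(.6565,-.166)}),("o",[.565,.077,.024],{"top":(.573,.0765),"side":(.5752,.0754)})):
  for c,r in(("top",7),("side",9)):
    q,a=cen(J[c],c,wm,.024,p,r); print(nm,c,"label-square",(q[:2]-sq[c])*1000,a)
om_=lambda b:(b[...,2]-b[...,0]>70)
q,a=cen(J["top"],"top",om_,.024,[.573,.077,.024],17); print("o top centroid",q,a)
for c,r in(("top",20),("side",28)): pass
```

```text
g {'top+side': [0.656, -0.1666, 0.02, 0.11], 'top': [0.6555, -0.1657, -0.023, 0.117], 'side': [0.6591, -0.1691, 0.041, 0.087]}
g orig {'top+side': [0.4301, 0.3884, -0.3, 0.096], 'top': [0.4294, 0.3884, -0.286, 0.091], 'side': [0.432, 0.3874, -0.311, 0.08]}
g top label-square [-9.4443 -1.0724] 136.69444444444443
g side label-square [-10.0569  -1.8788] 103.05555555555556
o top label-square [-10.3138   0.1059] 127.31944444444444
o side label-square [-11.2712   0.3604] 152.95833333333334
o top centroid [0.569  0.0761 0.024 ] 391.75
```

Run:
```python
import sys; sys.argv=["",'11']
from chk import *
o={"top":(.5781,.2766),"side":(.5799,.276)}
def crp(c,r,b):
    p=[*o[c],.05]; u,v=w2px(c,p)[0].astype(int); x,y=u-r,v-r; s=400/(2*r)
    im=cv2.resize(J[c][y:v+r,x:u+r],(400,400),interpolation=cv2.INTER_CUBIC)
    for P in(place(np.vstack([disc(.018,0),disc(.018,.016)]),[*o[c],0,.026]),place(MOD["knob"],[*o[c],0,.026])):
        q=(w2px(c,P)-[x,y]+.5)*s-.5; cv2.polylines(im,[cv2.convexHull(q.astype(np.float32)).round().astype(np.int32)],True,(255,0,255),1)
    return im
a=np.hstack([crp("top",22,0),crp("side",38,0)])
cv2.imwrite("pics/c11.png",np.vstack([a,np.hstack([cv2.resize(J[c],(400,200),interpolation=cv2.INTER_AREA) for c in J])]))
```

```text
(no output)
```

View pics/c11.png

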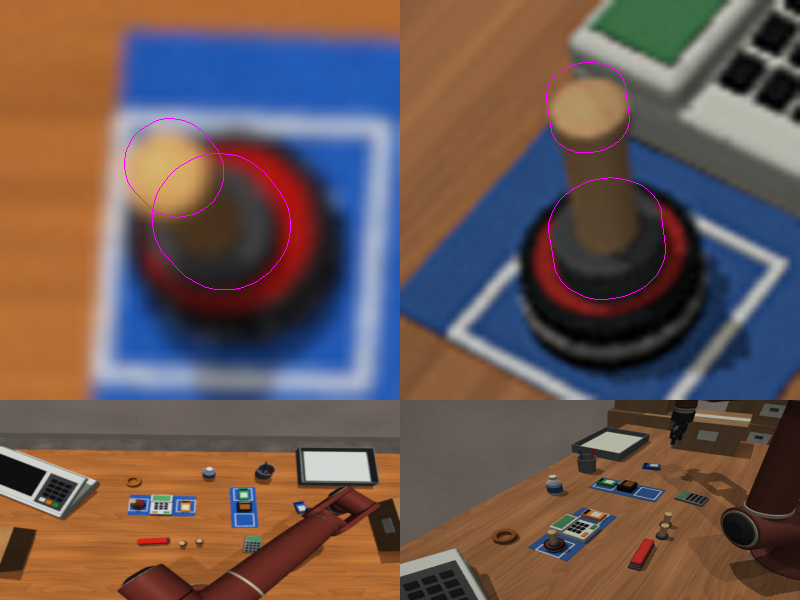

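```bash
python3 -c "
from plant import manip
print(manip.job_done(), manip.state()['time'])"
```

```text
the job is handed in; nothing more can be done
the job is handed in; nothing more can be done
```

The polling desk is set up in the order asked and handed in at about 28.6 s. `job_done` gives no verdict.

| Item | Where it is | Last check |
|---|---|---|
| Ink tin | Square left of the terminal | About 1 mm off centre in both cameras |
| Hand stamp (the farthest of the three look-alikes) | Upright on the tin's top | About 2 mm or less off centre, by eye from the overlay |
| Orange cartridge | Square right of the terminal, label up | About 1–2 mm off centre, square by overlay |
| Green cartridge | Square behind the scanner, label up | About 1–2 mm off centre, square by overlay |

The gripper was clear of everything and no reported wrist force passed about 8 N. I sent no move near the blue cartridge, the bottle or the tape roll, and they looked undisturbed in the last pictures, but I did not measure them.

These checks failed or disagreed:
- **Camera offset:** the two cameras differ by about 2 mm, so I judged each placement against its square in the same picture.
- **Orange outline fit:** the side-camera fit failed because the wood is a similar colour. I relied on the top fit, the label position and the overlay. The top fit turned the cartridge about 2° from the square, which the overlay did not show.
- **Green outline fit:** the top-camera fit of its angle was noisy, about 3° off the square. The side fit was within 0.2°.

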